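# Load the argon welding chamber through its front port

## Task

Take the blue-footed ring carrier from the board, pass it through the open port in the sloping front of the welding chamber without it or the gripper touching the front panel or the port's rim, and set it down gently, upright, centred and square on the dark work rest inside, so that it holds the red sensing pin down. Then slide the orange hatch fully shut over the port. Leave the red-footed empty carrier and the round red tin where they are.

Things in the scene. Friction and masses are not known exactly. Their poses are not given: they have to be found in the camera images.
- chamber: clear argon welding chamber, fixed; 300 deep (x), 400 wide (y), 200 high. Origin: centre of underside; x to its back (away from the robot), z up. Grey plinth 25 high is the inner floor; front lip to z 48 at x -150; then the front panel slopes up and back at 45 degrees to z 200 at x 2; clear roof from there to x 150. Way in: the port only. Arc stylus hangs inside, tip x -12, y -70, z 120
- port_panel: clear sloping front panel, 5 thick. Origin: port centre on the outer face (chamber x -100, y -70, z 98). x up the slope, y as the chamber, z square out towards the robot, 45 degrees up. Hatch rails stand 7 out at x 54 to 60 and -60 to -54, y -72 to 228; a stop 7 high at y -72 to -67. Neither robot nor carrier may touch the panel, rim, rails or stop
- port (a point): centre of the rectangular port in the panel, edged in black, on the outer face; axes as the panel: opening x -46 to 46 (92 up the slope), y -60 to 60 (120 wide)
- hatch (a joint): orange see-through sliding hatch, 133 wide, 106 up the slope, its face 5 out of the panel; slides along the panel's y with about 2 N of friction and stays where it is left. Joint value in m: 0 = shut over the port against the stop, 0.15 = fully open, to the +y side. The port is wholly clear at 0.127 and more; it starts open
- hatch_knob (a point): grip point of the hatch's round black knob, diameter 18, that stands square out of the middle of the hatch to 39 from the panel; this point is on the knob's axis, 28 out from the panel's outer face (knob from 5 to 39)
- rest: dark steel work rest, 64 x 64 and 22 high, fixed on the chamber's inner floor just behind and below the port. Origin: centre of its underside (25 above the table); x points away from the robot. Rails 5 wide and 5 high stand on its +x and -y edges, inner faces 27 from the centre
- rest_top (a point): centre of the top face of the work rest (47 above the table); axes as the rest
- pin (a joint): red spring pin, diameter 7, in the work rest's top at x +10, y 0 of the rest. Joint value in m: 0 = fully up, standing 4 out of the top; about 0.004 when a carrier stands on it. Takes about 0.6 N to hold down; the carrier's own weight is enough
- carrier: ring carrier, loose, about 0.2 kg: blue square foot 44 x 44 and 10 high, steel post on its centre, 16 (x) by 14 (y), up to z 44, and a gold ring on edge in the x-z plane in the post's top (4 thick in y, x -11 to 11, to z 55, green stone to 60). Origin: centre of the foot's underside, z up. Grip the post across its 14 mm (y), between z 25 and 44
- empty_carrier: a second carrier with a red foot and no ring, same foot and post; leave it. Which carrier is on which side of the board changes. The board is a pale slab 210 x 300, 12 high
- tin: round red and black tin, diameter 68, 26 high, origin under its centre; leave it
Not all that is in view belongs to the job. Of the things that look like the carrier, the middle-sized one is meant.

How it is judged:
By the outcome, as a careful person would: the job done as asked, in the order asked, and still so for the second after the job is handed in, with the robot touching nothing.
It also fails if it takes over 72 s, if anything falls off the work surface, if the arm or the gripper's body presses on something with over 40 N, if the wrist force passes 120 N, or if a joint passes its speed limit or range.

## Robot

A 7-joint arm with a two-finger parallel gripper is mounted at the origin on the work surface. World frame = base frame: x ahead of the robot, y to its left, z up, the work surface at z = 0. Lengths are in m, angles in rad, forces in N, time in s.
With the tool pointing down it reaches from about 0.4 to 0.875 m from the base axis. Payload 4.4 kg.
Tool frame: the origin (TCP) lies midway between the tips of the shut fingers; the grasp point (between the pads) lies 19 mm behind it (r.grip_point_offset is the distance from the TCP to the grasp point, in m); z points along the fingers, y is the line along which they close (so a half turn about z gives the same grasp; the last joint's range is limited). The gripper opens to 85 mm and grips with 20 to 120 N. Pads are 22 mm wide; open, the fingers measure 114 mm over their backs; the gripper's body (76 mm by 85 mm) begins 54 mm behind the grasp point. The pads swing forward as they close: fully open they stand 13 mm farther back than shut.
Start: joints at [1.235, 0.628, 0.038, 1.517, -0.027, 0.996, -0.02], TCP at [0.173, -0.626, 0.231] pointing down, gripper open.
Joint ranges: [-3.06, 3.06], [-0.37, 2.12], [-1.25, 1.32], [0.18, 2.47], [-1.1, 4.24], [0.23, 1.98], [-2.94, 2.94]. Speed limits (rad/s): [2.57, 2.57, 3.14, 3.14, 3.14, 3.14, 3.14].

## Interface

Orientations are given as a rotation vector (axis times angle).
In Python, from bench import r, viewer gives the robot as it stands.
- The arm moves only by the shell command python3 -m handwheel 'ROWS' [FORCE]. ROWS is JSON, a list of rows, each an object with "travel": the shift along the tool's x, y, z in m, a list of three; "turn": the turn about the tool's z in rad; "fingers": the finger opening in m, from 0 to 0.0854. In form: [{"travel": [x, y, z], "turn": turn, "fingers": fingers}, ...]. A call has 1 to 8 rows; each row shifts and turns the commanded pose from where the row before left it, along the tool's axes as they then stand; what a row does not reach is not made up. A row lasts 1/12 s, in which the tool goes at most 41.7 mm and 7.16 degrees, less where a joint would pass 70% of its speed; a pose out of reach is approached as far as the arm can. A call with a gripper value outside its range is refused whole. The fingers move at their own pace and stop on an object; FORCE is the grip in N (left out, the last holds). Time passes only in rows, so rows that do not move let the fingers close. It gives the time, the measured TCP pose, the force, the opening and the grip force at its end, in the units of the state.
- r.get_state(): the state, without advancing time (a new reading comes with each control period).
- viewer.camera(name): name is "scene" or "top" or "wrist"; returns (picture, depth): 480x640x3 uint8, red, green, blue; 480x640 float32, m along the optical axis (not along the pixel's ray), 0 where there is no reading.
- viewer.get_calibration(name): a dict with "intrinsics" (3x3 intrinsics, pixels), "R" (3x3) and "t" (3): a world point X has camera coordinates R X + t; the wrist camera has in their place "hand_eye" (4x4, takes a point from camera to tool coordinates, whose origin is the TCP and whose axes are the flange's). Camera axes: x right, y down, z forward; pixel columns grow to the right and rows downward; lengths in m; the calibration is good to about 2 mm. The wrist camera is an equidistant fisheye: a pixel r from the principal point sees the ray r / f radians off the axis. A picture is of the moment at which its call begins: read the wrist's pose just before it. get_calibration takes no time and is no camera call.
- r.job_done(): hands the job in; it is judged then, once.
The state is a dict: "time": time; "joint_pos": joint angles; "qd": joint speeds; "effort": joint torques, N m; "eef_pos": TCP position; "ee_rot": TCP orientation; "force": force on the tool from outside, world axes, zero at the start; "ft_torque": the same for the moment, N m; "grip_width": finger opening in m; "gripper_force": force on a finger pad.
Only numpy, scipy, OpenCV 4.12 (cv2) and the standard library are available. Lean on these libraries where they do the work, as an engineer would, in place of code of your own. Each camera call takes 0.05 s, during which the arm holds its last target. There are 200 camera calls.

## Working session

There is one attempt and no reset: what is moved stays moved. The work goes in short steps, Python scripts to look and compute and a shell command to move; the robot and the scene stay as the last step left them, time stands still between calls to the robot, and variables do not carry over. Pictures are saved under pics/ and viewed, at most 10 in all, crops included, and the job is handed in when it is done.

```bash
ls; mkdir -p pics; python3 - <<'E'
from bench import r, viewer
import cv2,numpy as np
s=r.get_state(); print({k:np.round(v,3).tolist() for k,v in s.items()}, r.grip_point_offset)
for n in ("scene","top"):
    p,d=viewer.camera(n); cv2.imwrite(f"pics/{n}0.png",p[:,:,::-1]); np.savez(f"{n}0.npz",p=p,d=d)
    print(n,{k:np.round(v,4).tolist() for k,v in viewer.get_calibration(n).items()})
print(viewer.get_calibration("wrist"))
E
```

```text
pics
{'time': 0.0, 'joint_pos': [1.235, 0.629, 0.038, 1.518, -0.027, 0.996, -0.02], 'qd': [-0.0, 0.002, -0.002, -0.002, -0.001, 0.002, 0.0], 'effort': [0.0, -56.34, 1.226, -19.344, 0.011, 0.01, 0.0], 'eef_pos': [0.173, -0.626, 0.23], 'ee_rot': [-3.111, -0.422, 0.0], 'force': [0.246, 0.11, -0.107], 'ft_torque': [0.021, -0.001, 0.015], 'gripper_force': 0.0, 'grip_width': 0.086} 0.0187
scene {'intrinsics': [[489.6925, 0.0, 311.5621], [0.0, 489.6925, 232.775], [0.0, 0.0, 1.0]], 'R': [[0.9761, -0.2169, 0.0107], [-0.1688, -0.7888, -0.5911], [0.1366, 0.5752, -0.8066]], 't': [-0.5474, 0.0376, 0.8574]}
top {'intrinsics': [[504.4944, 0.0, 310.2199], [0.0, 504.4944, 241.4148], [0.0, 0.0, 1.0]], 'R': [[-0.0039, -1.0, -0.0051], [-0.9753, 0.005, -0.221], [0.221, 0.0041, -0.9753]], 't': [-0.1264, 0.5434, 1.0676]}
{'intrinsics': array([[371.64829954,   0.        , 316.57594354],
       [  0.        , 371.64829954, 236.09356622],
       [  0.        ,   0.        ,   1.        ]]), 'hand_eye': array([[ 3.67325310e-04, -9.48664513e-01, -3.16283903e-01,
         8.03659872e-02],
       [ 9.99999835e-01,  4.88488880e-04, -3.03799262e-04,
         1.34088597e-03],
       [ 4.42704748e-04, -3.16283740e-01,  9.48664535e-01,
        -1.43798276e-01],
       [ 0.00000000e+00,  0.00000000e+00,  0.00000000e+00,
         1.00000000e+00]])}
```

View pics/top0.png

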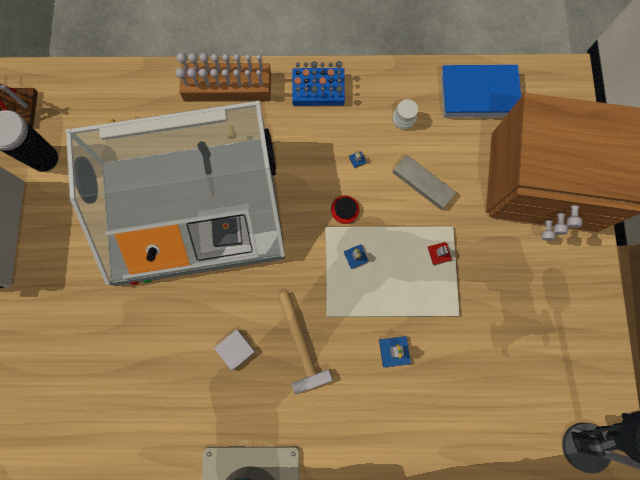

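View pics/scene0.png

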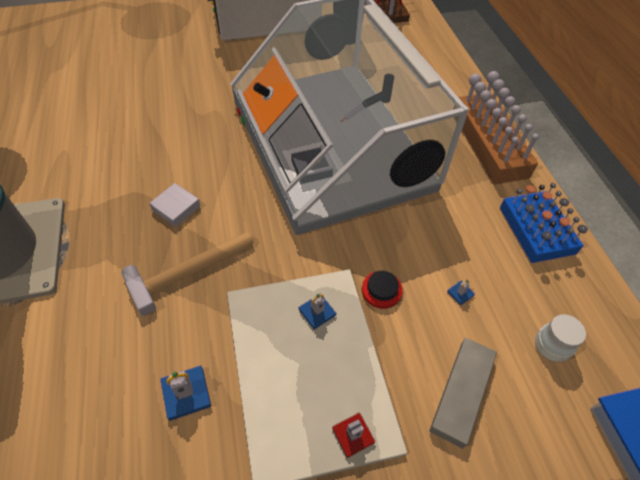

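Top view: the blue-footed carrier on the board is at about (357,256) and the red one at (440,253). The chamber is yawed, its port at (221,237), rest at (227,231) and knob at (152,253). Scene view: carrier (318,310), port (300,143), rest (312,160). I'll enlarge next.

```bash
python3 - <<'E'
import cv2,numpy as np
t=np.load("top0.npz");s=np.load("scene0.npz")
def crop(p,u,v,w,h,k): return cv2.resize(p[v:v+h,u:u+w,::-1],None,fx=k,fy=k,interpolation=cv2.INTER_CUBIC)
cv2.imwrite("pics/c1.png",crop(t['p'],60,95,230,195,3)[:585,:690])
a=crop(s['p'],225,40,130,190,3)
b=crop(t['p'],325,225,70,70,4); c=crop(s['p'],283,275,70,70,4)
im=np.zeros((570,690,3),np.uint8); im[:570,:390]=a; im[:280,400:680]=b; im[285:565,400:680]=c
cv2.imwrite("pics/c2.png",im)
for n,(u,v) in dict(rest=(227,228),floor=(150,190),floor2=(245,170),portlow=(215,248),hatch=(170,240),foot=(350,262),board=(340,300)).items():
    print(n,t['d'][v-1:v+2,u-1:u+2].round(3).tolist())
E
```

```text
rest [[1.1510000228881836, 1.1490000486373901, 1.1449999809265137], [1.1510000228881836, 1.1469999551773071, 1.152999997138977], [1.1490000486373901, 1.149999976158142, 1.1519999504089355]]
floor [[1.0190000534057617, 1.0149999856948853, 1.0110000371932983], [1.0169999599456787, 1.0160000324249268, 1.0169999599456787], [1.0169999599456787, 1.0169999599456787, 1.0169999599456787]]
floor2 [[1.0169999599456787, 1.0219999551773071, 1.0169999599456787], [1.0160000324249268, 1.0160000324249268, 1.0180000066757202], [1.0169999599456787, 1.0190000534057617, 1.0169999599456787]]
portlow [[1.1640000343322754, 1.159999966621399, 1.1610000133514404], [1.156000018119812, 1.1579999923706055, 1.1610000133514404], [1.159999966621399, 1.159999966621399, 1.156999945640564]]
hatch [[1.0759999752044678, 1.0759999752044678, 1.0740000009536743], [1.0770000219345093, 1.0759999752044678, 1.0779999494552612], [1.0729999542236328, 1.0759999752044678, 1.0770000219345093]]
foot [[1.1610000133514404, 1.156000018119812, 1.1540000438690186], [1.156000018119812, 1.156999945640564, 1.156000018119812], [1.1549999713897705, 1.156000018119812, 1.156000018119812]]
board [[1.1490000486373901, 1.1490000486373901, 1.1460000276565552], [1.149999976158142, 1.1460000276565552, 1.1440000534057617], [1.1510000228881836, 1.1480000019073486, 1.149999976158142]]
```

View pics/c1.png

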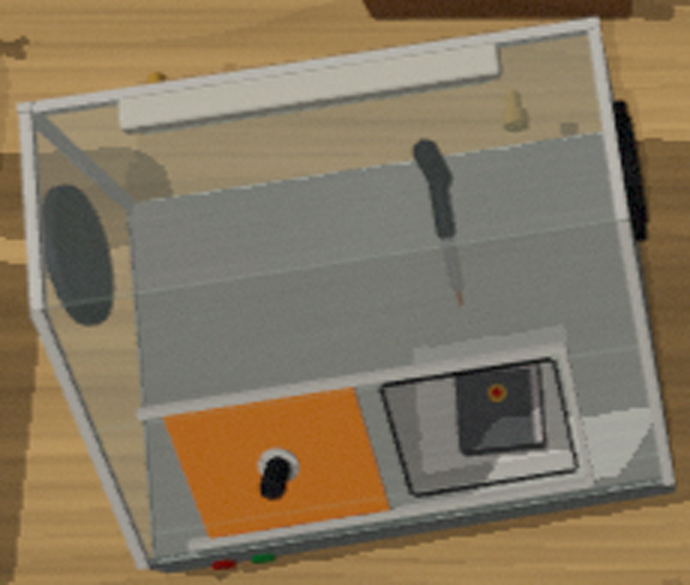

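View pics/c2.png

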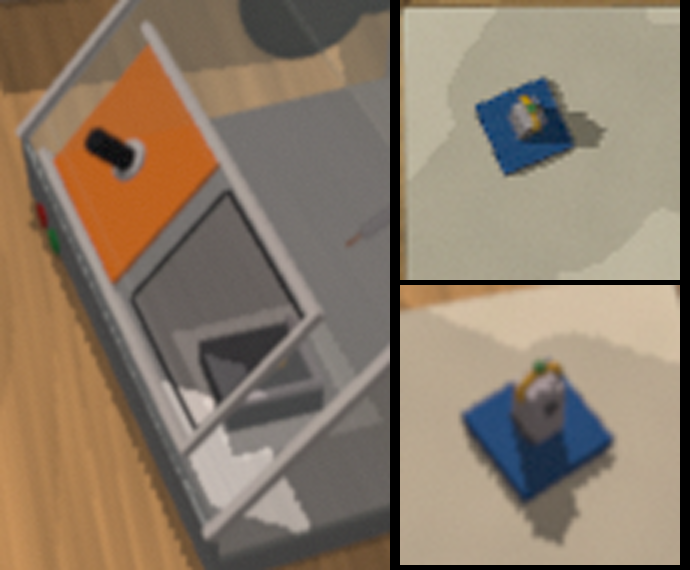

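Crop 1 gives the port corners in the c1 picture at (382,386), (555,359), (577,469) and (413,494), the rest at about (457–545, 365–453), and the pin at (497,393). Crop 2 shows the same port in the scene view, plus the carrier foot corners and ring. Next I'll fit poses from both cameras.

```bash
cat > h.py <<'E'
import numpy as np
from bench import r, viewer
from scipy.optimize import least_squares
from scipy.spatial.transform import Rotation as Ro
cal={n:viewer.get_calibration(n) for n in("top","scene")}
W=viewer.get_calibration("wrist")
def proj(n,X):
    c=cal[n]; q=np.atleast_2d(X)@c['R'].T+c['t']; return (q[:,:2]/q[:,2:])*c['intrinsics'][0,0]+c['intrinsics'][:2,2]
def projw(X,pos,rot):
    T=W['hand_eye']; q=(np.atleast_2d(X)-pos)@Ro.from_rotvec(rot).as_matrix(); q=(q-T[:3,3])@T[:3,:3]
    rr=np.hypot(q[:,0],q[:,1]); th=np.arctan2(rr,q[:,2]); f=W['intrinsics'][0,0]
    return q[:,:2]/rr[:,None]*(f*th)[:,None]+W['intrinsics'][:2,2]
def place(p,P): # p=x,y,yaw
    c,s=np.cos(p[2]),np.sin(p[2]); P=np.atleast_2d(P).astype(float)
    return np.c_[p[0]+c*P[:,0]-s*P[:,1],p[1]+s*P[:,0]+c*P[:,1],P[:,2]]
def fit(obs,p0):
    # obs: list of (projfn, model pts, pixels)
    f=lambda p:np.concatenate([(fn(place(p,P))-px).ravel() for fn,P,px in obs])
    o=least_squares(f,p0,loss='soft_l1'); return o.x,o.fun.reshape(-1,2)
T=lambda X:proj("top",X); S=lambda X:proj("scene",X)
def px(L,u,v,k): return (np.array(L)+.5)/k-.5+[u,v]
def pp(x,y,z=0): # panel->chamber
    h=np.sqrt(.5); return [-.100+h*x-h*z,-.070+y,.098+h*x+h*z]
E
python3 - <<'E'
from h import *
C=[pp(.046,.06),pp(.046,-.06),pp(-.046,-.06),pp(-.046,.06)]
t=px([(382,386),(555,359),(577,469),(413,494)],60,95,3); s=px([(228,193),(303,316),(192,425),(134,297)],225,40,3)
c,e=fit([(T,C,t),(S,C,s)],[.6,.15,.15]); print("chamber",c.round(4),np.degrees(c[2]),e.round(1).tolist())
for nm,o in(("T",[(T,C,t)]),("S",[(S,C,s)])): print(nm,fit(o,c)[0].round(4))
# rest top outer corners + pin, z .047
R=[[.032,.032,.047],[-.032,.032,.047],[.010,0,.051]]
rt=px([(457,374),(462,453),(497,393)],60,95,3)
q,e=fit([(T,R,rt)],[c[0]-.1,c[1]-.07,.15]); print("rest",q.round(4),np.degrees(q[2]),e.round(1).tolist())
d=np.array(q[:2]-c[:2]); k=np.array([[np.cos(c[2]),np.sin(c[2])],[-np.sin(c[2]),np.cos(c[2])]]); print("rest in chamber",k@d)
# carrier: foot top corners z=.012+.010
F=[[a,b,.022] for a,b in((.022,.022),(.022,-.022),(-.022,-.022),(-.022,.022))]
ft=px([(475,105),(545,78),(573,149),(508,175)],325-100,225,4)  # montage col offset 400 ->
ft=px(np.array([(475,105),(545,78),(573,149),(508,175)])-[400,0],325,225,4)
fs=px(np.array([(463,417),(519,371),(612,437),(528,493)])-[400,285],283,275,4)
# scene order: find by fit separately
q,e=fit([(T,F,ft)],[.45,-.1,.3]); print("carT",q.round(4),np.degrees(q[2]),e.round(1).tolist()); print(S(place(q,F)).round(1).tolist(),fs.round(1).tolist())
print(S(place(q,[0,0,.072])),T(place(q,[0,0,.072])))
E
```

```text
chamber [0.6328 0.1506 0.1504] 8.614764418052344 [[0.3, -0.1], [-1.1, 0.5], [-0.8, -0.3], [0.0, -0.4], [-0.1, -0.2], [-0.7, 1.5], [1.5, 0.8], [-0.2, -0.0]]
T [0.6324 0.1499 0.1524]
S [0.6331 0.1518 0.1493]
rest [0.5721 0.0616 0.1187] 6.800230210036634 [[-0.6, -0.5], [0.0, 0.2], [0.6, 0.2]]
rest in chamber [-0.07329558 -0.07889588]
carT [ 0.516  -0.2335  0.3751] 21.491256616765064 [[0.0, 0.2], [0.1, -0.0], [0.6, -0.4], [-0.8, 0.2]]
[[319.6, 292.7], [335.5, 313.1], [312.4, 327.4], [296.9, 306.2]] [[298.4, 307.6], [312.4, 296.1], [335.6, 312.6], [314.6, 326.6]]
[[316.68041167 294.16794405]] [[357.80004743 251.90123063]]
```

```bash

A='.0335,-.022,0'
python3 -m handwheel '[{"travel":[0.033,-0.022,0],"turn":0,"fingers":0.085},{"travel":[0.033,-0.022,0],"turn":0,"fingers":0.085},{"travel":[0.033,-0.022,0],"turn":0,"fingers":0.085},{"travel":[0.033,-0.022,0],"turn":0,"fingers":0.085},{"travel":[0.033,-0.022,0],"turn":0,"fingers":0.085},{"travel":[0.033,-0.022,0],"turn":0,"fingers":0.085},{"travel":[0.033,-0.022,0],"turn":0,"fingers":0.085},{"travel":[0.033,-0.022,0],"turn":0,"fingers":0.085}]'
python3 -m handwheel '[{"travel":[0.033,-0.022,0],"turn":0,"fingers":0.085},{"travel":[0.033,-0.022,0],"turn":0,"fingers":0.085},{"travel":[0.033,-0.022,0],"turn":0,"fingers":0.085},{"travel":[0.033,-0.022,0],"turn":0,"fingers":0.085},{"travel":[0.033,-0.022,0],"turn":0,"fingers":0.085},{"travel":[0,0,0],"turn":-0.12,"fingers":0.085},{"travel":[0,0,0],"turn":-0.12,"fingers":0.085},{"travel":[0,0,0],"turn":-0.12,"fingers":0.085}]'
python3 -m handwheel '[{"travel":[0,0,0],"turn":-0.12,"fingers":0.085},{"travel":[0,0,0],"turn":-0.12,"fingers":0.085},{"travel":[0,0,0],"turn":-0.12,"fingers":0.085},{"travel":[0,0,0],"turn":-0.12,"fingers":0.085},{"travel":[0,0,0],"turn":-0.12,"fingers":0.085},{"travel":[0,0,0],"turn":-0.12,"fingers":0.085},{"travel":[0,0,0],"turn":-0.12,"fingers":0.085},{"travel":[0,0,0],"turn":-0.12,"fingers":0.085}]'
python3 -m handwheel '[{"travel":[0,0,0],"turn":-0.12,"fingers":0.085},{"travel":[0,0,0],"turn":-0.12,"fingers":0.085},{"travel":[0,0,0],"turn":-0.12,"fingers":0.085},{"travel":[0,0,0],"turn":-0.12,"fingers":0.085},{"travel":[0,0,0],"turn":-0.12,"fingers":0.085},{"travel":[0,0,0],"turn":-0.12,"fingers":0.085},{"travel":[0,0,0],"turn":-0.12,"fingers":0.085},{"travel":[0,0,0],"turn":-0.12,"fingers":0.085}]'
python3 -m handwheel '[{"travel":[0,0,0],"turn":-0.12,"fingers":0.085},{"travel":[0,0,0],"turn":-0.12,"fingers":0.085},{"travel":[0,0,0],"turn":-0.12,"fingers":0.085},{"travel":[0,0,0],"turn":-0.12,"fingers":0.085},{"travel":[0,0,0],"turn":-0.12,"fingers":0.085},{"travel":[0,0,0],"turn":-0.12,"fingers":0.085},{"travel":[0,0,0],"turn":-0.12,"fingers":0.085},{"travel":[0,0,0],"turn":-0.12,"fingers":0.085}]'
cat >> h.py <<'E'
def look(name):
    import cv2
    for _ in range(1): s=r.get_state(); p,d=viewer.camera("wrist")
    np.savez(name+".npz",p=p,d=d,pos=s['eef_pos'],rot=s['ee_rot']); cv2.imwrite(f"pics/{name}.png",p[:,:,::-1])
    return s,p,d
def go(xy=None,yaw=None,z=None):
    "tool-axis travel to world xy/z (at present axes), and turn for tool-x yaw in deg"
    s=r.get_state(); M=Ro.from_rotvec(s['ee_rot']).as_matrix(); y0=np.degrees(np.arctan2(M[1,0],M[0,0]))
    p=np.array(s['eef_pos']); q=p.copy()
    if xy is not None: q[:2]=xy
    if z is not None: q[2]=z
    print("t",round(s['time'],2),"pos",p.round(4),"yaw",round(y0,2),"tilt",np.degrees(np.arccos(-M[2,2])).round(2),"F",np.round(s['force'],1),"j",np.round(s['joint_pos'],2),"w",round(s['grip_width'],4))
    tr=M.T@(q-p)
    if yaw is not None: 
        dy=(yaw-y0+180)%360-180; print("turn",round(-np.radians(dy),4))
    print("travel before turn",tr.round(4))
E
python3 - <<'E'
from h import *
s,p,d=look("w1"); go([.516,-.2335],201.5)
E
```

```text
time: 0.77
eef_pos: [0.3816, -0.3847, 0.2311]
ee_rot: [-3.113, -0.422, 0.001]
force: [0.9, -0.1, 0.4]
grip_width: 0.0854
gripper_force: 0.0
time: 1.43
eef_pos: [0.5109, -0.2351, 0.2308]
ee_rot: [-2.982, -0.986, 0.001]
force: [-0.3, -0.4, 0.6]
grip_width: 0.0853
gripper_force: 0.0
time: 2.1
eef_pos: [0.5102, -0.2365, 0.231]
ee_rot: [-2.193, -2.248, 0.001]
force: [0.1, 0.5, -0.2]
grip_width: 0.0852
gripper_force: 0.0
time: 2.77
eef_pos: [0.5102, -0.2365, 0.231]
ee_rot: [-0.907, -3.007, -0.0]
force: [-0.6, 0.1, 0.2]
grip_width: 0.0849
gripper_force: 0.0
time: 3.43
eef_pos: [0.5101, -0.2366, 0.231]
ee_rot: [0.584, -3.086, -0.0]
force: [-0.4, 0.1, 0.5]
grip_width: 0.0849
gripper_force: 0.0
t 3.48 pos [ 0.5101 -0.2367  0.2307] yaw -158.3 tilt 0.06 F [-0.9 -0.4  0. ] j [ 0.93  0.63 -0.87  1.75  0.56  1.03  1.8 ] w 0.0851
turn 0.0036
travel before turn [-0.0067  0.0008 -0.    ]
```

View pics/w1.png

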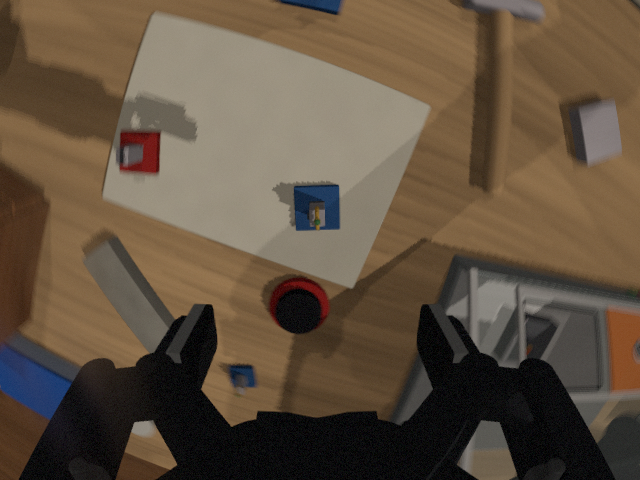

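The wrist picture shows the blue carrier under the tool. Its foot corners are at about (294,186), (339,184), (341,229) and (296,231), and the ring runs vertically in the image, along tool x, so the yaw choice holds.

```bash
python3 - <<'E'
from h import *
import cv2
d=np.load("w1.npz"); pos,rot=d['pos'],d['rot']
Wf=lambda X:projw(X,pos,rot)
hsv=cv2.cvtColor(d['p'],cv2.COLOR_RGB2HSV); m=((hsv[...,0]>100)&(hsv[...,0]<125)&(hsv[...,1]>120)).astype(np.uint8)
m[:170]=0;m[250:]=0;m[:,:270]=0;m[:,360:]=0
c=max(cv2.findContours(m,0,2)[0],key=cv2.contourArea); rc=cv2.minAreaRect(c); print(rc)
b=cv2.boxPoints(rc); print(b.round(1).tolist())
F=[[a,bb,.022] for a,bb in((.022,.022),(.022,-.022),(-.022,-.022),(-.022,.022))]
pr=Wf(place([.516,-.2335,np.radians(21.5)],F)); print(pr.round(1))
b=np.array([b[np.argmin(((b-q)**2).sum(1))] for q in pr])
q,e=fit([(Wf,F,b)],[.516,-.2335,.375]); print(q.round(4),np.degrees(q[2]),e.round(1).tolist())
print(Wf(place(q,[0,0,.072])), Wf(place(q,[[-.008,-.007,.056],[.008,.007,.056]])))
# chamber check points
E
```

```text
((316.5867004394531, 207.01426696777344), (43.42247009277344, 44.24956512451172), 88.02507019042969)
[[293.70001220703125, 186.10000610351562], [338.0, 184.60000610351562], [339.3999938964844, 228.0], [295.20001220703125, 229.5]]
[[340.4 230. ]
 [296.3 230. ]
 [295.5 186.5]
 [341.2 186.5]]
[ 0.5155 -0.2356  0.4086] 23.413373932614565 [[0.0, 0.1], [0.0, 0.0], [-0.7, -0.0], [0.7, -0.1]]
[[316.6350653  221.49548895]] [[308.3860011  208.05151839]
 [324.73755346 224.85502894]]
```

```bash

python3 -m handwheel '[{"travel":[0.0056,-0.0011,0.03],"turn":-0.023,"fingers":0.085},{"travel":[0,0,0.03],"turn":0,"fingers":0.085},{"travel":[0,0,0.03],"turn":0,"fingers":0.085},{"travel":[0,0,0.03],"turn":0,"fingers":0.06},{"travel":[0,0,0.03],"turn":0,"fingers":0.05},{"travel":[0,0,0.015],"turn":0,"fingers":0.05},{"travel":[0,0,0.0],"turn":0,"fingers":0.05},{"travel":[0,0,0.0],"turn":0,"fingers":0.05}]' 40
python3 - <<'E'
from h import *
go([.5054,-.2398],203,.0465); look("w2")
E
```

```text
time: 4.15
eef_pos: [0.5053, -0.2392, 0.0658]
ee_rot: [0.608, -3.081, -0.002]
force: [-0.3, -0.8, 0.0]
grip_width: 0.0501
gripper_force: 0.0
t 4.15 pos [ 0.5053 -0.2392  0.0658] yaw -157.66 tilt 0.1 F [-0.3 -0.8  0. ] j [ 0.82  0.83 -0.69  1.89  0.8   0.72  1.62] w 0.0501
turn -0.0115
travel before turn [ 0.0001 -0.0006  0.0193]
```

View pics/w2.png

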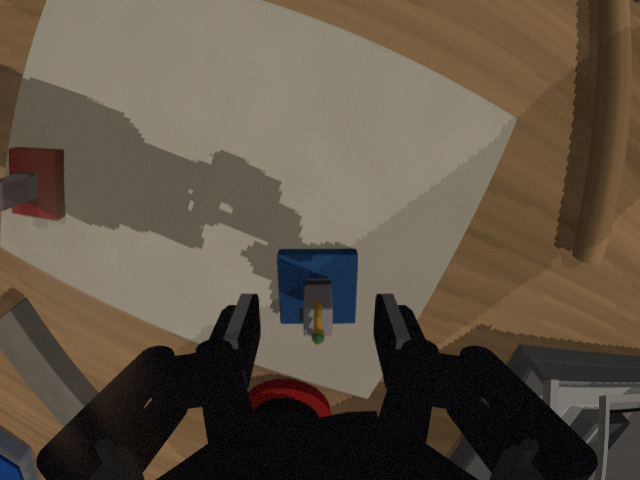

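The fingers straddle the post. Foot corners are at (278,250), (357,249), (356,322) and (281,324), with the ring along tool x. I'll refit quickly before closing.

```bash
python3 - <<'E'
from h import *
d=np.load("w2.npz"); Wf=lambda X:projw(X,d['pos'],d['rot'])
F=[[-.022,-.022,.022],[-.022,.022,.022],[.022,.022,.022],[.022,-.022,.022]]
q,e=fit([(Wf,F,np.array([(278,249.5),(356.5,248.5),(356,322.5),(281,324)]))],[.516,-.2355,.4]); print(q,np.degrees(q[2]),e.round(1).tolist())
t=q[:2]-.011*np.array([np.cos(q[2]),np.sin(q[2])]); go(t,180+np.degrees(q[2]),.0465)
E
```

```text
[ 0.5149045  -0.23556261  0.40639663] 23.28481191583496 [[-1.3, 1.6], [1.5, 1.3], [-0.1, -2.8], [0.1, -3.2]]
t 4.2 pos [ 0.5063 -0.2394  0.0669] yaw -157.65 tilt 0.04 F [0.7 0.1 0.8] j [ 0.82  0.83 -0.69  1.89  0.8   0.72  1.62] w 0.0501
turn -0.0162
travel before turn [0.0016 0.0001 0.0204]
```

```bash

python3 -m handwheel '[{"travel":[0.001,0,0.01],"turn":-0.016,"fingers":0.05},{"travel":[0,0,0.0095],"turn":0,"fingers":0.05},{"travel":[0,0,0],"turn":0,"fingers":0.02},{"travel":[0,0,0],"turn":0,"fingers":0.0},{"travel":[0,0,0],"turn":0,"fingers":0.0},{"travel":[0,0,0.0],"turn":0,"fingers":0.0},{"travel":[0,0,0.0],"turn":0,"fingers":0.0},{"travel":[0,0,0.0],"turn":0,"fingers":0.0}]' 60
python3 -m handwheel '[{"travel":[0,0,0],"turn":0,"fingers":0.0},{"travel":[0,0,0],"turn":0,"fingers":0.0},{"travel":[0,0,0],"turn":0,"fingers":0.0},{"travel":[0,0,0],"turn":0,"fingers":0.0}]'
python3 -c "from h import *; go()"
```

```text
time: 4.87
eef_pos: [0.5049, -0.2398, 0.0471]
ee_rot: [-0.635, 3.076, -0.0]
force: [-0.6, 1.1, 1.2]
grip_width: 0.0105
gripper_force: 58.6
time: 5.2
eef_pos: [0.5048, -0.2397, 0.047]
ee_rot: [-0.635, 3.076, 0.0]
force: [-0.7, 0.3, 2.0]
grip_width: 0.0105
gripper_force: 58.9
t 5.2 pos [ 0.5048 -0.2397  0.047 ] yaw -156.66 tilt 0.01 F [-0.7  0.3  2. ] j [ 0.81  0.86 -0.67  1.9   0.84  0.68  1.6 ] w 0.0105
travel before turn [0. 0. 0.]
```

```bash

python3 -m handwheel '[{"travel":[0,0,-0.01],"turn":0,"fingers":0.0},{"travel":[0,0,-0.02],"turn":0,"fingers":0.0},{"travel":[0,0,-0.03],"turn":0,"fingers":0.0},{"travel":[0,0,-0.035],"turn":0,"fingers":0.0},{"travel":[0,0,-0.035],"turn":0,"fingers":0.0},{"travel":[0,0,-0.035],"turn":0,"fingers":0.0},{"travel":[0,0,-0.035],"turn":0,"fingers":0.0},{"travel":[0,0,-0.03],"turn":0,"fingers":0.0}]'
python3 -m handwheel '[{"travel":[-0.0237,0.0268,0],"turn":0,"fingers":0.0},{"travel":[-0.0237,0.0268,0],"turn":0,"fingers":0.0},{"travel":[-0.0237,0.0268,0],"turn":0,"fingers":0.0},{"travel":[-0.0237,0.0268,0],"turn":0,"fingers":0.0},{"travel":[-0.0237,0.0268,0],"turn":0,"fingers":0.0},{"travel":[-0.0237,0.0268,0],"turn":0,"fingers":0.0},{"travel":[-0.0237,0.0268,0],"turn":0,"fingers":0.0},{"travel":[-0.0237,0.0268,0],"turn":0,"fingers":0.0}]'
python3 -m handwheel '[{"travel":[-0.0237,0.0268,0],"turn":0,"fingers":0.0},{"travel":[0,0,0],"turn":0.092,"fingers":0.0},{"travel":[0,0,0],"turn":0.092,"fingers":0.0},{"travel":[0,0,0],"turn":0.092,"fingers":0.0},{"travel":[0,0,0],"turn":0,"fingers":0.0},{"travel":[0,0,0],"turn":0,"fingers":0.0},{"travel":[0,0,0],"turn":0,"fingers":0.0}]'
python3 - <<'E'
from h import *
go(); look("w3"); go()
E
```

```text
time: 5.87
eef_pos: [0.5046, -0.2398, 0.2796]
ee_rot: [-0.636, 3.076, -0.001]
force: [-0.2, -0.1, -2.1]
grip_width: 0.0104
gripper_force: 58.7
time: 6.53
eef_pos: [0.5939, 0.0333, 0.277]
ee_rot: [0.635, -3.076, 0.001]
force: [1.1, 0.6, -2.2]
grip_width: 0.01
gripper_force: 58.8
time: 7.12
eef_pos: [0.6049, 0.0658, 0.2769]
ee_rot: [0.209, -3.134, 0.0]
force: [-0.3, 0.6, -3.2]
grip_width: 0.0103
gripper_force: 58.8
t 7.12 pos [0.6049 0.0658 0.2769] yaw -172.37 tilt 0.01 F [-0.3  0.6 -3.2] j [ 0.31  0.63 -0.8   1.57  0.48  1.15  1.12] w 0.0103
travel before turn [0. 0. 0.]
t 7.17 pos [0.605  0.0658 0.2769] yaw -172.39 tilt 0.01 F [-0.2  0.8 -2.2] j [ 0.31  0.63 -0.8   1.57  0.48  1.15  1.12] w 0.0108
travel before turn [0. 0. 0.]
```

View pics/w3.png

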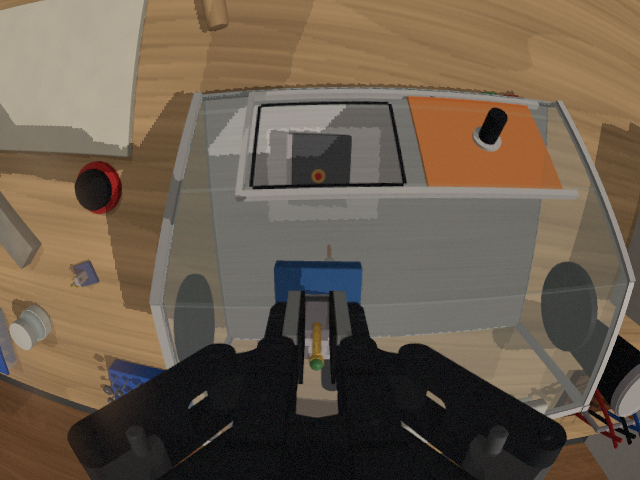

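The carrier is held square, its foot at (275–361, 263). The port is at (250–404, 102–188), the rest at (288–351, 135–183) and the pin at (318,176). I'll enlarge the rest.

```bash
python3 - <<'E'
import cv2,numpy as np
p=np.load("w3.npz")['p']; cv2.imwrite("pics/c3.png",cv2.resize(p[92:202,240:412,::-1],None,fx=4.5,fy=4.5,interpolation=cv2.INTER_CUBIC))
E
```

```text
(no output)
```

View pics/c3.png

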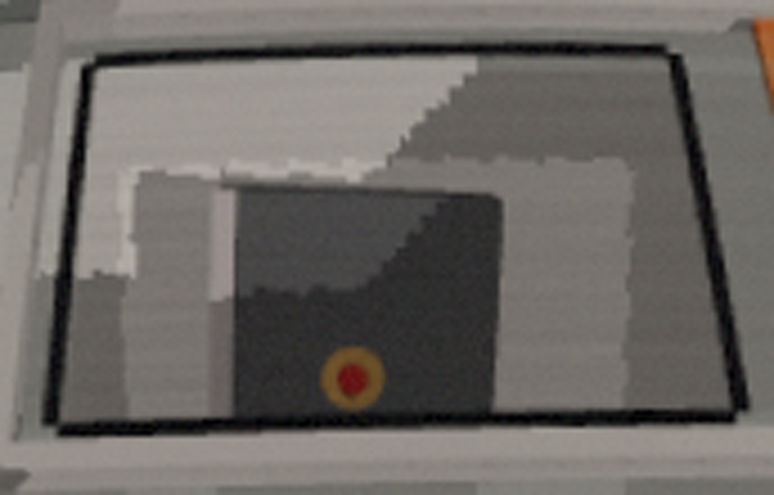

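The crop shows the port corners at (92,62), (674,51), (740,416) and (57,426). The rest's front +y corner is at (499,195), its −y rail at columns 212–235, and the pin at (352,380).

```bash
python3 - <<'E'
from h import *
d=np.load("w3.npz"); Wf=lambda X:projw(X,d['pos'],d['rot'])
k=lambda L:px(L,240,92,4.5)
C=[pp(-.046,-.06),pp(-.046,.06),pp(.046,.06),pp(.046,-.06)]
c,e=fit([(Wf,C,k([(92,62),(674,51),(740,416),(57,426)]))],[.633,.15,.15]); print("chamberW",c.round(4),np.degrees(c[2]),e.round(1).tolist())
C2=[pp(.046,.06),pp(.046,-.06),pp(-.046,-.06),pp(-.046,.06)]
t=px([(382,386),(555,359),(577,469),(413,494)],60,95,3); s=px([(228,193),(303,316),(192,425),(134,297)],225,40,3)
c,e=fit([(Wf,C,k([(92,62),(674,51),(740,416),(57,426)])),(T,C2,t),(S,C2,s)],c); print("chamber all",c.round(4),np.degrees(c[2]))
R=[[-.032,.032,.047],[-.032,-.032,.052],[-.032,-.027,.052],[.010,0,.051],[.017,.032,.047],[.017,-.027,.052]]
q,e=fit([(Wf,R,k([(499,195),(212,184),(236,185),(352,380),(492.5,410),(234,411)]))],[.572,.062,.13]); print("rest",q.round(4),np.degrees(q[2]),e.round(1).tolist())
D=np.array([[np.cos(c[2]),np.sin(c[2])],[-np.sin(c[2]),np.cos(c[2])]]); print("rest in ch",D@(q[:2]-c[:2]))
# carrier foot in hand: foot top at z tcp-.0345+.010
z=d['pos'][2]-.0345+.010
F=[[-.022,-.022,z],[-.022,.022,z]]
f,e=fit([(Wf,F,np.array([(275,262.5),(361.5,261.5)]))],[.615,.067,.13]); print("carrier",f,np.degrees(f[2]))
M=Ro.from_rotvec(d['rot']).as_matrix(); print("carrier in tool xy",M[:,:2].T@(np.r_[f[:2],0]-np.r_[d['pos'][:2],0]))
E
```

```text
chamberW [0.6309 0.1494 0.1544] 8.846042904091188 [[1.4, 0.8], [-1.1, 1.3], [-1.3, -1.1], [1.0, -0.7]]
chamber all [0.6317 0.1496 0.1507] 8.631857208193082
rest [0.5723 0.0618 0.1054] 6.038811947997856 [[0.8, -0.1], [-0.0, 0.7], [-0.3, 0.6], [0.2, -0.4], [0.1, 0.0], [-0.6, -1.0]]
rest in ch [-0.07190165 -0.07785824]
carrier [0.61440252 0.06675905 0.14557586] 8.340882253307896
carrier in tool xy [-0.00951914 -0.00026356]
```

```bash
python3 - <<'E'
from h import *
d=np.load("w3.npz"); D=d['d']; T4=W['hand_eye']; K=W['intrinsics']
v,u=np.mgrid[:480,:640]; a=np.stack([u-K[0,2],v-K[1,2]],-1)/K[0,0]; th=np.linalg.norm(a,axis=-1)
ray=np.concatenate([a*(np.tan(th)/np.maximum(th,1e-9))[...,None],np.ones((480,640,1))],-1)
P=(ray*D[...,None])@T4[:3,:3].T+T4[:3,3]; ok=(D>0)&(P[...,2]<.06)
Q=P[ok]
for z0 in np.arange(-.11,.05,.01):
    m=(Q[:,2]>z0)&(Q[:,2]<z0+.01); q=Q[m]
    if len(q)>20: print(z0.round(3),len(q),"x",np.percentile(q[:,0],[2,50,98]).round(3),"y",np.percentile(q[:,1],[1,99]).round(3))
E
```

```text
-0.11 1390 x [0.019 0.02  0.022] y [-0.021  0.018]
-0.1 13953 x [0.003 0.012 0.021] y [-0.062  0.059]
-0.09 11548 x [0.002 0.012 0.018] y [-0.06   0.057]
-0.08 9732 x [-0.01   0.012  0.018] y [-0.054  0.052]
-0.07 5332 x [-0.011  0.012  0.018] y [-0.049  0.046]
-0.06 7245 x [-0.008  0.011  0.014] y [-0.042  0.039]
-0.05 2294 x [-0.006  0.012  0.015] y [-0.036  0.033]
-0.04 1325 x [-0.009  0.009  0.012] y [-0.019  0.016]
-0.03 1271 x [-0.013  0.008  0.012] y [-0.02   0.017]
-0.02 1334 x [-0.017  0.008  0.012] y [-0.019  0.017]
-0.01 741 x [-0.019 -0.004  0.012] y [-0.018  0.015]
-0.0 276 x [-0.005 -0.004 -0.004] y [-0.007  0.004]
0.01 259 x [-0.005 -0.004 -0.003] y [-0.007  0.004]
0.02 2887 x [-0.009  0.004  0.01 ] y [-0.022  0.021]
0.03 147 x [0.009 0.01  0.01 ] y [-0.022  0.02 ]
```

```bash

python3 -m handwheel '[{"travel":[0,0,0],"turn":0.0235,"fingers":0.0},{"travel":[0.03,0,0],"turn":0,"fingers":0.0},{"travel":[0.03,-0.0005,0],"turn":0,"fingers":0.0},{"travel":[0.0071,0,0],"turn":0,"fingers":0.0},{"travel":[0,0,0.03],"turn":0,"fingers":0.0},{"travel":[0,0,0.03],"turn":0,"fingers":0.0},{"travel":[0,0,0],"turn":0,"fingers":0.0},{"travel":[0,0,0],"turn":0,"fingers":0.0}]'
python3 - <<'E'
from h import *
go([.5384,.058],186.3,.092)
E
```

```text
time: 7.83
eef_pos: [0.5377, 0.058, 0.2162]
ee_rot: [0.169, -3.134, 0.0]
force: [0.5, 0.1, -1.9]
grip_width: 0.0102
gripper_force: 59.0
t 7.83 pos [0.5377 0.058  0.2162] yaw -173.83 tilt 0.17 F [ 0.5  0.1 -1.9] j [ 0.34  0.59 -0.78  1.82  0.51  0.94  1.02] w 0.0102
turn -0.0023
travel before turn [-1.000e-03 -1.000e-04  1.242e-01]
```

```bash

python3 -m handwheel '[{"travel":[0,0,0.02],"turn":-0.0023,"fingers":0.0},{"travel":[0,0,0.02],"turn":0,"fingers":0.0},{"travel":[0,0,0.02],"turn":0,"fingers":0.0},{"travel":[0,0,0.02],"turn":0,"fingers":0.0},{"travel":[0,0,0.02],"turn":0,"fingers":0.0},{"travel":[0,0,0.016],"turn":0,"fingers":0.0},{"travel":[0,0,0.008],"turn":0,"fingers":0.0},{"travel":[0,0,0],"turn":0,"fingers":0.0}]'
python3 - <<'E'
from h import *
import cv2
go([.5533,.0596],186.3,.082)
for n,(u,v) in dict(top=(190,190),scene=(240,70)).items():
    p,d=viewer.camera(n); np.savez(n+"1.npz",p=p,d=d)
    c=cv2.resize(p[v:v+100,u:u+100,::-1],None,fx=4,fy=4,interpolation=cv2.INTER_CUBIC); globals()[n]=c
s,p,d=look("w4")
cv2.imwrite("pics/c4.png",np.hstack([top,scene]))
E
```

```text
time: 8.5
eef_pos: [0.539, 0.0584, 0.0927]
ee_rot: [0.172, -3.137, -0.0]
force: [0.2, 0.4, -1.6]
grip_width: 0.0103
gripper_force: 59.0
t 8.5 pos [0.539  0.0584 0.0927] yaw -173.72 tilt 0.01 F [ 0.2  0.4 -1.6] j [ 0.24  0.75 -0.63  1.93  0.69  0.69  0.87] w 0.0103
turn -0.0003
travel before turn [-0.0144 -0.0004  0.0107]
```

View pics/w4.png

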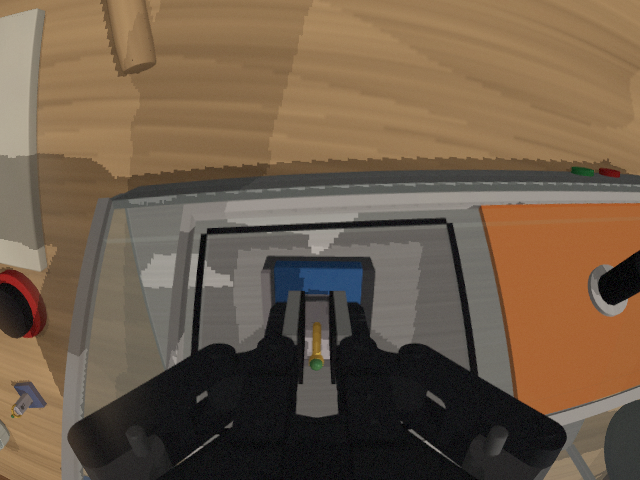

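The carrier is through the port and over the rest. The foot is at columns 274–362, the rest at about 264–373 with its front edge at row ~257, and the port rim is clear all round. I'll refine the rest against the tool using edge profiles.

```bash
python3 - <<'E'
import numpy as np
p=np.load("w4.npz")['p'].astype(int)
for v in (264,275,290): print(v,"L",[tuple(p[v,u]) for u in range(260,278)],"\n   R",[tuple(p[v,u]) for u in range(358,380)])
for u in (272,290,345,368): print("col",u,[int(p[v,u].sum()//3) for v in range(250,272)])
E
```

```text
264 L [(np.int64(123), np.int64(117), np.int64(111)), (np.int64(120), np.int64(117), np.int64(111)), (np.int64(123), np.int64(117), np.int64(112)), (np.int64(121), np.int64(116), np.int64(110)), (np.int64(54), np.int64(51), np.int64(51)), (np.int64(32), np.int64(32), np.int64(34)), (np.int64(37), np.int64(38), np.int64(39)), (np.int64(32), np.int64(33), np.int64(32)), (np.int64(37), np.int64(36), np.int64(38)), (np.int64(40), np.int64(38), np.int64(37)), (np.int64(42), np.int64(36), np.int64(39)), (np.int64(37), np.int64(36), np.int64(37)), (np.int64(37), np.int64(39), np.int64(35)), (np.int64(38), np.int64(37), np.int64(39)), (np.int64(40), np.int64(39), np.int64(42)), (np.int64(22), np.int64(34), np.int64(56)), (np.int64(16), np.int64(36), np.int64(58)), (np.int64(18), np.int64(35), np.int64(60))] 
   R [(np.int64(18), np.int64(37), np.int64(62)), (np.int64(25), np.int64(43), np.int64(64)), (np.int64(30), np.int64(50), np.int64(72)), (np.int64(36), np.int64(42), np.int64(55)), (np.int64(39), np.int64(38), np.int64(40)), (np.int64(37), np.int64(37), np.int64(35)), (np.int64(41), np.
[... 4035 characters left out ...]
(53)), (np.int64(111), np.int64(107), np.int64(101)), (np.int64(121), np.int64(116), np.int64(111)), (np.int64(122), np.int64(118), np.int64(113)), (np.int64(122), np.int64(115), np.int64(112)), (np.int64(120), np.int64(115), np.int64(111)), (np.int64(121), np.int64(117), np.int64(111))]
col 272 [119, 115, 116, 118, 117, 93, 55, 36, 38, 38, 34, 32, 40, 34, 37, 40, 40, 38, 38, 44, 49, 50]
col 290 [116, 116, 116, 117, 115, 101, 66, 42, 42, 40, 35, 38, 41, 42, 43, 37, 40, 43, 54, 54, 49, 52]
col 345 [115, 118, 118, 118, 117, 119, 100, 37, 36, 39, 38, 40, 38, 42, 41, 43, 46, 44, 55, 73, 79, 81]
col 368 [118, 119, 118, 121, 118, 117, 98, 52, 38, 32, 34, 40, 42, 40, 37, 39, 38, 44, 39, 37, 46, 47]
```

```bash
cat >> h.py <<'E'
def fitlines(Wf,obs,p0):
    "obs: (A,B,axis,given,value): line A-B; axis 0: u given -> v; axis 1: v given -> u"
    def f(p):
        o=[]
        for A,B,ax,g,val in obs:
            q=Wf(place(p,np.linspace(A,B,200))); i=np.argsort(q[:,ax]); o.append(np.interp(g,q[i,ax],q[i,1-ax])-val)
        return np.array(o)
    o=least_squares(f,p0,loss='soft_l1',x_scale=[.01,.01,.1]); return o.x,o.fun
E
python3 - <<'E'
from h import *
d=np.load("w4.npz"); Wf=lambda X:projw(X,d['pos'],d['rot'])
h=.032
fb=([-h,-h,.025],[-h,h,.025]);ft=([-h,-h,.047],[-h,h,.047]);ro=([-h,-h,.052],[h,-h,.052]);ri=([-h,-.027,.052],[h,-.027,.052]);re=([-h,h,.047],[h,h,.047])
obs=[(*fb,0,272,255.7),(*fb,0,290,255.8),(*fb,0,345,256.4),(*fb,0,368,256.6),(*ft,0,272,268.7),(*ft,0,368,269.3),(*ro,1,275,260.6),(*ro,1,290,261.2),(*ri,1,275,269.4),(*ri,1,290,270.2),(*re,1,275,374.4),(*re,1,290,373.6)]
q,e=fitlines(Wf,obs,[.572,.062,.11]); print("rest",q.round(4),np.degrees(q[2]),e.round(1))
k=.022;z=d['pos'][2]-.035+.010
a=([-k,-k,z],[-k,k,z]);b=([-k,-k,z],[k,-k,z]);c=([-k,k,z],[k,k,z])
f,e2=fitlines(Wf,[(*a,0,290,267.7),(*a,0,345,268.3),(*b,1,275,273.9),(*b,1,290,274.6),(*c,1,275,362.2),(*c,1,290,361.3)],[.55,.06,.11]); print("foot",f.round(4),np.degrees(f[2]),e2.round(1))
M=Ro.from_rotvec(d['rot']).as_matrix()
print("carrier in tool",((f[:2]-d['pos'][:2])@M[:2,:2]).round(4),"rest-foot in tool",((q[:2]-f[:2])@M[:2,:2]).round(4))
E
```

```text
rest [0.5735 0.0619 0.1005] 5.756110524060868 [-0.4 -0.3 -0.4 -0.5  0.9  1.1 -0.1  0.1  0.  -0.1  0.2 -0.1]
foot [0.5528 0.0595 0.099 ] 5.670181170512672 [ 0.  -0.   0.2  0.1 -0.1 -0.2]
carrier in tool [-0.013  -0.0008] rest-foot in tool [-0.0209  0.0002]
```

```bash

python3 -m handwheel '[{"travel":[-0.008,0,0],"turn":0,"fingers":0.0},{"travel":[-0.0075,0.0002,0],"turn":0,"fingers":0.0},{"travel":[0,0,0.003],"turn":0,"fingers":0.0},{"travel":[0,0,0.003],"turn":0,"fingers":0.0},{"travel":[0,0,0.001],"turn":0,"fingers":0.0},{"travel":[0,0,0.001],"turn":0,"fingers":0.0},{"travel":[0,0,0],"turn":0,"fingers":0.0},{"travel":[0,0,0],"turn":0,"fingers":0.0}]'
python3 -m handwheel '[{"travel":[0,0,0.001],"turn":0,"fingers":0.0},{"travel":[0,0,0],"turn":0,"fingers":0.0},{"travel":[0,0,0],"turn":0,"fingers":0.0}]'
python3 -c "from h import *; go()"
```

```text
time: 9.32
eef_pos: [0.5536, 0.0602, 0.0847]
ee_rot: [0.173, -3.136, 0.0]
force: [0.2, 0.7, -2.0]
grip_width: 0.0103
gripper_force: 59.0
time: 9.57
eef_pos: [0.5538, 0.0602, 0.0839]
ee_rot: [-0.173, 3.137, -0.0]
force: [0.5, -0.3, -2.1]
grip_width: 0.0102
gripper_force: 59.0
t 9.57 pos [0.5538 0.0602 0.0839] yaw -173.69 tilt 0.0 F [ 0.5 -0.3 -2.1] j [ 0.24  0.78 -0.63  1.89  0.7   0.7   0.87] w 0.0102
travel before turn [0. 0. 0.]
```

```bash

for i in 1 2 3; do python3 -m handwheel '[{"travel":[0,0,0.0007],"turn":0,"fingers":0.0},{"travel":[0,0,0],"turn":0,"fingers":0.0},{"travel":[0,0,0],"turn":0,"fingers":0.0}]' | egrep "eef|force:"; done
```

```text
eef_pos: [0.5539, 0.0602, 0.0831]
force: [-0.3, 0.6, -1.8]
gripper_force: 59.0
eef_pos: [0.5538, 0.0603, 0.0824]
force: [-0.1, -0.3, -1.4]
gripper_force: 59.1
eef_pos: [0.5537, 0.0606, 0.082]
force: [-1.8, 0.9, 2.8]
gripper_force: 59.6
```

```bash

python3 -m handwheel '[{"travel":[0,0,0],"turn":0,"fingers":0.016},{"travel":[0,0,0],"turn":0,"fingers":0.022},{"travel":[0,0,0],"turn":0,"fingers":0.03},{"travel":[0,0,0],"turn":0,"fingers":0.034},{"travel":[0,0,0],"turn":0,"fingers":0.034},{"travel":[0,0,0],"turn":0,"fingers":0.034}]' 30
python3 - <<'E'
from h import *
go(); s,p,d=look("w5"); p=p.astype(int); g=p.sum(2)//3
for v in (275,285,295): print(v,"L",p[v,258:284,2].tolist(),"\n R",p[v,352:384,2].tolist())
for u in (272,290,345,368): print("col",u,g[245:300,u].tolist(), (p[245:300,u,2]-p[245:300,u,0]).tolist())
E
```

```text
time: 10.82
eef_pos: [0.554, 0.0601, 0.0817]
ee_rot: [-0.172, 3.137, -0.0]
force: [0.4, -0.4, 0.7]
grip_width: 0.034
gripper_force: 0.0
t 10.82 pos [0.554  0.0601 0.0817] yaw -173.71 tilt 0.01 F [ 0.4 -0.4  0.7] j [ 0.23  0.78 -0.62  1.89  0.7   0.69  0.87] w 0.034
travel before turn [0. 0. 0.]
275 L [101, 101, 101, 105, 101, 99, 102, 101, 82, 63, 52, 47, 52, 49, 52, 52, 56, 72, 80, 78, 81, 77, 81, 79, 79, 80] 
 R [123, 123, 121, 120, 121, 123, 123, 120, 121, 126, 95, 49, 51, 52, 50, 48, 51, 51, 48, 54, 51, 51, 48, 52, 49, 45, 55, 84, 117, 118, 118, 116]
285 L [100, 103, 100, 101, 101, 101, 104, 102, 95, 79, 59, 50, 46, 50, 49, 48, 47, 70, 79, 80, 82, 84, 79, 79, 79, 78] 
 R [110, 121, 122, 121, 114, 83, 79, 80, 80, 64, 50, 48, 49, 48, 49, 51, 46, 49, 47, 50, 50, 43, 47, 49, 47, 52, 75, 102, 114, 114, 114, 116]
295 L [105, 95, 82, 78, 76, 76, 78, 77, 76, 78, 76, 77, 77, 58, 22, 10, 22, 10, 8, 52, 65, 70, 78, 78, 80, 78] 
 R [63, 66, 65, 61, 55, 13, 14, 4, 14, 20, 43, 70, 78, 74, 76, 77, 79, 78, 74, 79, 75, 77, 68, 57, 48, 69, 100, 113, 114, 111, 113, 113]
col 272 [36, 40, 40, 43, 46,
[... 1006 characters left out ...]
1, 83, 83, 81, 81, 80, 79, 80, 77, 74, 74, 77, 57, 53, 51, 52] [-1, 0, 1, -1, 0, 0, 2, 0, -3, -2, -2, -2, 1, -1, 0, 3, -1, 32, 44, 44, 49, 41, 39, 48, 68, 69, 72, 77, 76, 76, 76, 72, 74, 75, 73, 77, 74, 77, 73, 74, 74, 76, 75, 76, 74, 76, 75, 71, 71, 73, 69, 58, 56, 54, 56]
col 368 [35, 41, 37, 40, 43, 42, 40, 40, 39, 44, 47, 50, 49, 53, 49, 48, 53, 52, 48, 52, 51, 47, 51, 51, 51, 47, 53, 53, 53, 52, 51, 47, 46, 51, 48, 47, 48, 48, 51, 50, 45, 47, 46, 53, 51, 51, 59, 72, 82, 81, 80, 80, 79, 80, 80] [0, -1, -1, -3, -1, -2, 0, 2, -3, -2, -1, -1, 0, 1, -1, -2, 0, 0, -1, -1, -2, 1, 0, -2, 0, -1, 1, -3, 0, 1, -2, -2, 3, 0, 0, 1, 1, 0, -1, -2, 1, 2, 0, 1, 2, -3, -2, -4, -4, -6, -3, -3, -5, -6, -6]
```

```bash
cat > rel.py <<'E'
from h import *
def rel(name,fr,lr,ff,fl,frr):
    d=np.load(name+".npz"); Wf=lambda X:projw(X,d['pos'],d['rot']); h=.032;k=.022;z=.057
    ft=([-h,-h,.047],[-h,h,.047]);ri=([-h,-.027,.052],[h,-.027,.052]);re=([-h,h,.047],[h,h,.047])
    q,e=fitlines(Wf,[(*ft,0,u,v) for u,v in fr]+[(*ri,1,v,u) for v,u in lr[0]]+[(*re,1,v,u) for v,u in lr[1]],[.573,.062,.1])
    a=([-k,-k,z],[-k,k,z]);b=([-k,-k,z],[k,-k,z]);c=([-k,k,z],[k,k,z]);a0=([-k,-k,.047],[-k,k,.047])
    f,e2=fitlines(Wf,[(*a,0,u,v) for u,v in ff[0]]+[(*a0,0,u,v) for u,v in ff[1]]+[(*b,1,v,u) for v,u in fl]+[(*c,1,v,u) for v,u in frr],[.565,.06,.1])
    M=Ro.from_rotvec(d['rot']).as_matrix()
    print("rest",q.round(4),np.degrees(q[2]).round(2),e.round(1),"\nfoot",f.round(4),np.degrees(f[2]).round(2),e2.round(1))
    print("foot in tool",((f[:2]-d['pos'][:2])@M[:2,:2]).round(4)); c,s=np.cos(q[2]),np.sin(q[2])
    D=f[:2]-q[:2]; print("foot in rest",(c*D[0]+s*D[1]).round(4),(c*D[1]-s*D[0]).round(4))
E
python3 - <<'E'
from rel import *
rel("w5",[(272,253.4),(290,253.5),(345,253.8),(368,254)],([(275,266.7),(285,267.4)],[(275,378.9),(285,378.3)]),([(290,267.8),(345,268.4)],[(290,261.4),(345,261.8)]),[(275,274.4),(285,274.7)],[(275,362.0),(285,361.3)])
E
```

```text
rest [0.5729 0.062  0.1035] 5.93 [-0.   0.   0.1 -0.1 -0.1 -0.3  0.3  0.1] 
foot [0.5671 0.0608 0.0999] 5.72 [ 0.6  0.5 -0.6 -0.5 -0.3 -0.2  0.2  0.3]
foot in tool [-0.0131 -0.0008]
foot in rest -0.0059 -0.0006
```

```bash

python3 -m handwheel '[{"travel":[0.01,0,0],"turn":0,"fingers":0.034},{"travel":[0.01,-0.0006,0.002],"turn":0,"fingers":0.034},{"travel":[0,0,0.002],"turn":0,"fingers":0.01},{"travel":[0,0,0],"turn":0,"fingers":0},{"travel":[0,0,0],"turn":0,"fingers":0},{"travel":[0,0,0],"turn":0,"fingers":0},{"travel":[0,0,0],"turn":0,"fingers":0},{"travel":[0,0,0],"turn":0,"fingers":0}]' 30
python3 -m handwheel '[{"travel":[-0.006,0,0],"turn":0,"fingers":0},{"travel":[-0.005,0,0],"turn":0,"fingers":0},{"travel":[-0.002,0,0],"turn":0,"fingers":0},{"travel":[-0.001,0,0],"turn":0,"fingers":0},{"travel":[-0.001,0,0],"turn":0,"fingers":0},{"travel":[0,0,0],"turn":0,"fingers":0},{"travel":[0,0,0],"turn":0,"fingers":0}]'
for i in 1 2 3; do python3 -m handwheel '[{"travel":[-0.001,0,0],"turn":0,"fingers":0},{"travel":[0,0,0],"turn":0,"fingers":0},{"travel":[0,0,0],"turn":0,"fingers":0}]' | egrep "eef|e:"; done
cat >> rel.py <<'E'
def prof(n,cols=(272,290,345,368),rows=(275,285),v0=235,v1=275):
    s,p,d=look(n); p=p.astype(int); g=p.sum(2)//3
    for v in rows: print(v,"L",p[v,258:284,2].tolist(),"\n R",p[v,352:384,2].tolist())
    for u in cols: print("col",u,v0,g[v0:v1,u].tolist(), (p[v0:v1,u,2]-p[v0:v1,u,0]).tolist())
E
python3 - <<'E'
from rel import *
go(); prof("w6")
E
```

```text
time: 11.53
eef_pos: [0.5345, 0.0576, 0.0778]
ee_rot: [-0.172, 3.136, 0.0]
force: [0.4, -1.8, -0.6]
grip_width: -0.0002
gripper_force: 0.0
time: 12.12
eef_pos: [0.5487, 0.059, 0.0776]
ee_rot: [0.173, -3.137, 0.0]
force: [-1.1, 0.8, -0.8]
grip_width: -0.0001
gripper_force: 0.5
time: 12.37
eef_pos: [0.5498, 0.0592, 0.0778]
force: [-2.3, -0.1, 1.3]
gripper_force: 1.0
time: 12.62
eef_pos: [0.551, 0.0593, 0.0778]
force: [-2.3, -0.1, 0.6]
gripper_force: 1.0
time: 12.87
eef_pos: [0.5521, 0.0594, 0.0777]
force: [-2.2, -0.5, 0.9]
gripper_force: 0.9
t 12.87 pos [0.5521 0.0594 0.0777] yaw -173.7 tilt 0.02 F [-2.2 -0.5  0.9] j [ 0.23  0.79 -0.62  1.9   0.71  0.68  0.86] w 0.0002
travel before turn [0. 0. 0.]
275 L [99, 101, 102, 101, 101, 102, 101, 101, 82, 61, 47, 46, 49, 50, 45, 48, 45, 49, 47, 57, 57, 54, 54, 62, 57, 60] 
 R [50, 43, 47, 48, 47, 46, 49, 45, 49, 51, 49, 46, 50, 49, 50, 47, 50, 50, 46, 45, 49, 51, 51, 49, 48, 48, 44, 50, 52, 61, 117, 117]
285 L [101, 102, 100, 101, 102, 98, 97, 103, 88, 70, 56, 48, 45, 50, 46, 50, 70, 76, 77, 76, 81, 81, 81, 82, 79, 76] 
 R [106, 104, 106, 104,
[... 786 characters left out ...]
 -3, 0, -1, -1, -1]
col 345 235 [115, 122, 121, 120, 120, 120, 119, 121, 124, 123, 122, 104, 60, 42, 40, 38, 40, 39, 40, 38, 34, 43, 42, 46, 40, 36, 66, 73, 76, 77, 76, 79, 79, 75, 79, 75, 76, 56, 51, 47] [-10, -11, -9, -11, -11, -11, -9, -9, -8, -11, -11, -11, 0, -1, 2, -1, 2, 0, -2, 0, 0, -1, -2, -1, -1, -1, -1, -2, -2, -3, -1, -1, -3, -1, 1, -2, 0, -1, 1, -1]
col 368 235 [125, 122, 120, 120, 120, 123, 123, 124, 121, 123, 124, 108, 72, 39, 39, 37, 40, 38, 38, 38, 38, 37, 41, 38, 43, 42, 48, 48, 47, 48, 48, 53, 47, 49, 47, 53, 47, 47, 50, 48] [-11, -8, -9, -8, -10, -9, -9, -9, -10, -10, -11, -9, -4, 1, -2, 1, -3, 2, 0, 1, -1, 0, 3, 3, -1, -3, -6, -2, -2, 0, -1, 1, -2, -3, 0, 0, 0, -1, 0, 0]
```

```bash
python3 - <<'E'
import numpy as np
p=np.load("w6.npz")['p'].astype(int); b=p[...,2]-p[...,0]
for u in (282,290,340,350): print(u,b[270:300,u].tolist(),(p.sum(2)//3)[270:300,u].tolist())
for v in (286,290): print(v,b[v,264:284].tolist(),b[v,352:372].tolist())
E
```

```text
282 [-3, 0, 3, -1, -1, 22, 38, 35, 41, 41, 47, 44, 40, 43, 45, 48, 56, 50, 52, 54, 51, 48, 48, 51, 51, 50, 51, 53, 49, 48] [50, 48, 45, 49, 47, 44, 42, 48, 39, 42, 41, 40, 48, 41, 48, 54, 47, 53, 53, 47, 53, 53, 52, 50, 50, 52, 49, 48, 50, 54]
290 [-3, 0, -1, -1, -1, 16, 38, 39, 47, 43, 40, 46, 43, 41, 47, 50, 47, 54, 48, 51, 49, 50, 56, 53, 51, 51, 50, 55, 51, 51] [46, 49, 48, 51, 49, 46, 44, 45, 40, 44, 46, 44, 47, 41, 44, 51, 54, 51, 53, 49, 52, 53, 45, 49, 51, 51, 53, 50, 53, 52]
340 [-2, -1, 0, 0, 1, 4, 27, 44, 40, 44, 42, 43, 43, 43, 46, 62, 70, 76, 73, 76, 74, 73, 75, 74, 74, 75, 74, 74, 75, 74] [76, 77, 54, 53, 46, 44, 39, 44, 42, 43, 45, 44, 42, 39, 50, 72, 77, 77, 82, 77, 82, 81, 79, 78, 80, 80, 80, 81, 80, 80]
350 [0, 0, 2, 3, -1, 2, 25, 44, 46, 40, 42, 45, 40, 41, 48, 62, 75, 72, 77, 71, 77, 74, 73, 75, 74, 73, 73, 74, 77, 77] [47, 51, 49, 44, 51, 43, 47, 47, 40, 45, 45, 40, 45, 45, 46, 73, 74, 82, 77, 81, 80, 82, 83, 81, 82, 80, 79, 79, 78, 79]
286 [-8, -7, -10, -5, -4, -1, 1, -4, 0, -3, 43, 49, 50, 50, 54, 53, 49, 47, 56, 52] [72, 69, 72, 74, 76, 71, 73, 73, 71, 71, 70, 72, 54, 15, 0, 1, -3, 1, 0, 1]
290 [-8, -10, -7, -6, -4, -1, -1, 0, 0, 0, 33, 49, 51, 49, 49, 52, 52, 50, 51, 51] [76, 74, 74, 73, 77, 74, 76, 73, 76, 73, 75, 75, 48, 1, 0, 1, -1, 2, -1, 0]
```

```bash
python3 - <<'E'
from rel import *
rel("w6",[(272,259.5),(290,259.7),(345,260.2),(368,260.5)],([(275,266.7),(285,267.2)],[(275,380.7),(285,379.8)]),([(290,284.6),(345,284.8)],[(290,275.4),(345,276.0)]),[(286,273.7),(290,273.9)],[(286,364.3),(290,364.1)])
E
```

```text
rest [0.573  0.0617 0.0983] 5.63 [-0.1  0.   0.1 -0.  -0.5 -0.5  0.5  0.6] 
foot [0.5719 0.0613 0.1015] 5.82 [-0.4 -0.2  0.4  0.2  0.8  0.8 -0.7 -0.8]
foot in tool [-0.0199 -0.0003]
foot in rest -0.0011 -0.0003
```

```bash

python3 -m handwheel '[{"travel":[-0.0006,0,0],"turn":0,"fingers":0},{"travel":[-0.0005,0,0],"turn":0,"fingers":0},{"travel":[0,0,0],"turn":0,"fingers":0},{"travel":[0,0,0],"turn":0,"fingers":0},{"travel":[0.002,0,0],"turn":0,"fingers":0},{"travel":[0.008,0,0],"turn":0,"fingers":0},{"travel":[0.01,0,0],"turn":0,"fingers":0},{"travel":[0,0,0],"turn":0,"fingers":0}]'
python3 - <<'E'
from rel import *
go(); s,p,d=look("w7"); p=p.astype(int); b=p[...,2]-p[...,0]; g=p.sum(2)//3
for u in (272,290,345,368): print(u,g[225:262,u].tolist(),b[245:290,u].tolist())
for v in (255,265,275): print(v,p[v,250:284,2].tolist(),p[v,356:390,2].tolist(),b[v,266:282].tolist(),b[v,352:370].tolist())
E
```

```text
time: 13.58
eef_pos: [0.531, 0.0569, 0.0776]
ee_rot: [0.174, -3.135, 0.001]
force: [-1.0, -0.7, 0.5]
grip_width: -0.0
gripper_force: 0.0
t 13.58 pos [0.531  0.0569 0.0776] yaw -173.65 tilt 0.12 F [-1.  -0.7  0.5] j [ 0.23  0.77 -0.61  1.96  0.72  0.65  0.84] w -0.0
travel before turn [0. 0. 0.]
272 [113, 127, 143, 150, 151, 149, 150, 149, 150, 151, 148, 150, 149, 145, 139, 137, 136, 138, 138, 125, 133, 148, 155, 155, 155, 155, 156, 156, 154, 128, 80, 16, 10, 6, 13, 10, 33] [-9, -9, -11, -10, -10, -11, -10, -10, -11, -9, -5, 3, 6, -8, 4, -4, -2, -7, -11, -11, -11, -12, -13, -12, -12, -11, -13, -12, -13, -13, -13, -13, -11, -10, -10, -8, -6, -3, 0, -3, 1, 2, 0, -1, 1]
290 [123, 143, 151, 151, 152, 149, 151, 150, 150, 149, 150, 151, 145, 137, 133, 138, 138, 139, 142, 144, 152, 157, 154, 155, 154, 154, 153, 153, 142, 96, 28, 28, 18, 23, 16, 24, 90] [-10, -9, -10, -10, -12, -10, -12, -11, -10, -8, -3, 2, 6, -1, 3, 0, -5, -10, -12, -10, -11, -13, -11, -13, -12, -12, -12, -13, -11, -13, -13, -12, -13, -13, -12, -10, -7, -1, -2, 3, 1, 1, -4, -1, 3]
345 [151, 150, 150, 150, 151, 149, 151, 152
[... 1368 characters left out ...]
0, 90, 88, 90, 92, 91, 88, 89, 88, 90] [-11, -11, -10, -12, -11, -11, -11, -10, -11, -11, -11, -11, -11, -12, -11, -11] [-7, -9, -9, -7, -7, -9, -8, -6, -6, -8, -8, -9, -8, -7, -9, -8, -9, -9]
275 [165, 166, 164, 165, 165, 164, 164, 163, 163, 164, 163, 161, 161, 162, 160, 158, 157, 156, 159, 162, 162, 164, 164, 163, 165, 165, 164, 165, 163, 164, 164, 163, 163, 162] [110, 112, 113, 112, 111, 114, 114, 113, 113, 114, 112, 113, 113, 113, 115, 113, 114, 111, 114, 111, 113, 114, 112, 113, 114, 115, 114, 112, 113, 114, 116, 113, 113, 115] [-12, -10, -13, -13, -14, -12, -13, -13, -13, -12, -13, -13, -13, -13, -14, -13] [-9, -10, -10, -12, -12, -9, -10, -10, -9, -9, -8, -11, -8, -9, -9, -9, -9, -11]
```

```bash

python3 -m handwheel '[{"travel":[0,0,-0.02],"turn":0,"fingers":0},{"travel":[0,0,-0.03],"turn":0,"fingers":0},{"travel":[0,0,-0.03],"turn":0,"fingers":0},{"travel":[0,0,-0.03],"turn":0,"fingers":0},{"travel":[0,0,-0.03],"turn":0,"fingers":0},{"travel":[0,0,-0.03],"turn":0,"fingers":0},{"travel":[0,0,-0.03],"turn":0,"fingers":0},{"travel":[-0.036,0.0126,0],"turn":0,"fingers":0}]'
python3 -m handwheel '[{"travel":[-0.036,0.0126,0],"turn":0,"fingers":0},{"travel":[0,0,0],"turn":0,"fingers":0},{"travel":[0,0,0],"turn":0,"fingers":0},{"travel":[0,0,0],"turn":0,"fingers":0}]'
python3 - <<'E'
from rel import *
import cv2
go(); s,p,d=look("w8")
cv2.imwrite("pics/c8.png",cv2.resize(p[80:230,200:465,::-1],None,fx=3,fy=3,interpolation=cv2.INTER_CUBIC))
E
```

```text
time: 14.3
eef_pos: [0.5669, 0.0713, 0.2842]
ee_rot: [-0.168, 3.131, -0.006]
force: [0.1, 0.2, -0.8]
grip_width: -0.0
gripper_force: 0.0
time: 14.63
eef_pos: [0.6015, 0.0903, 0.2772]
ee_rot: [0.173, -3.136, 0.0]
force: [0.3, 0.2, -0.1]
grip_width: -0.0005
gripper_force: 0.0
t 14.63 pos [0.6015 0.0903 0.2772] yaw -173.67 tilt 0.06 F [ 0.3  0.2 -0.1] j [ 0.27  0.63 -0.79  1.57  0.47  1.15  1.06] w -0.0005
travel before turn [0. 0. 0.]
```

View pics/c8.png

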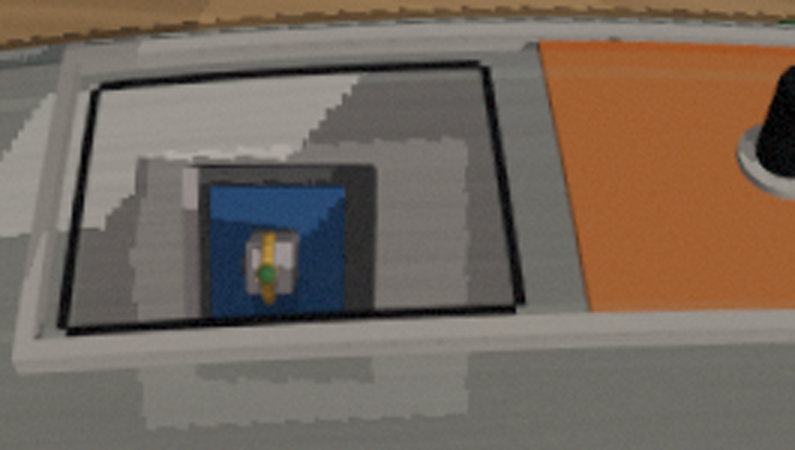

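The crop shows the carrier upright and square on the rest with the pin covered. The foot spans (211–345, 187 on) and the rest's edges are at 200 (rail) and 376, front at row 167. I'll quantify this and locate the knob.

```bash
python3 - <<'E'
from rel import *
U=lambda u:200+(u+.5)/3-.5
V=lambda v:80+(v+.5)/3-.5
rel("w8",[(U(210),V(166)),(U(280),V(166.5)),(U(370),V(166.5))],([(V(200),U(199)),(V(290),U(201.5))],[(V(180),U(376)),(V(290),U(374))]),([(U(220),V(186)),(U(335),V(186))],[]),[(V(200),U(210.5)),(V(290),U(211.5))],[(V(200),U(345)),(V(290),U(344.5))])
d=np.load("w8.npz"); Wf=lambda X:projw(X,d['pos'],d['rot']); p=d['p'].astype(int); D=d['d']
c=[.6317,.1496,.1507]
C=[pp(-.046,-.06),pp(-.046,.06),pp(.046,.06),pp(.046,-.06)]
print("port pred c8",((Wf(place(c,C))-[200,80]+.5)*3-.5).round(0).tolist())
for q in (.15,): print("knob base/tip pred",Wf(place(c,[pp(0,q,.005),pp(0,q,.039)])).round(1).tolist(),"hatch edge",((Wf(place(c,[pp(-.05,q-.0665,.005),pp(.05,q-.0665,.005)]))-[200,80]+.5)*3-.5).round(0).tolist())
m=(p.sum(2)<60); m[:80]=0;m[160:]=0;m[:,:440]=0;m[:,520:]=0
v,u=np.nonzero(m); print("black",len(u),u.min(),u.max(),v.min(),v.max()); 
for r0 in range(v.min(),v.max(),4): w=u[v==r0]; print(r0,w.min(),w.max(),end=' | ')
E
```

```text
rest [0.5725 0.0621 0.1012] 5.8 [ 0.2 -0.2 -0.  -0.2 -0.6  0.3  0.4] 
foot [0.5686 0.0613 0.1008] 5.78 [ 0.  -0.  -0.1  0.   0.1 -0. ]
foot in tool [ 0.0359 -0.0253]
foot in rest -0.004 -0.0004
port pred c8 [[104.0, 91.0], [483.0, 71.0], [517.0, 309.0], [71.0, 328.0]]
knob base/tip pred [[464.6, 136.3], [475.6, 109.8]] hatch edge [[557.0, 51.0], [608.0, 308.0]]
black 576 452 478 102 138
102 464 466 | 106 460 475 | 110 459 478 | 114 457 477 | 118 456 476 | 122 455 474 | 126 453 472 | 130 453 471 | 134 454 469 |
```

```bash

python3 -m handwheel '[{"travel":[0.0332,-0.0126,0],"turn":0,"fingers":0.034},{"travel":[0.0332,-0.0126,0],"turn":0,"fingers":0.034},{"travel":[0,0,0.03],"turn":0,"fingers":0.034},{"travel":[0,0,0.03],"turn":0,"fingers":0.034},{"travel":[0,0,0.03],"turn":0,"fingers":0.034},{"travel":[0,0,0.03],"turn":0,"fingers":0.034},{"travel":[0,0,0.03],"turn":0,"fingers":0.034},{"travel":[0,0,0.02],"turn":0,"fingers":0.034}]' 40
python3 -m handwheel '[{"travel":[0,0,0.015],"turn":0,"fingers":0.034},{"travel":[0,0,0.006],"turn":0,"fingers":0.034},{"travel":[0,0,0],"turn":0,"fingers":0.034},{"travel":[0,0,0],"turn":0,"fingers":0.034}]'
python3 - <<'E'
from rel import *
go([.5562,.0599],186.3,.086); s,p,d=look("w9"); p=p.astype(int); b=p[...,2]-p[...,0]; g=p.sum(2)//3
for u in (272,290,345,368): print(u,"g240",g[240:290,u].tolist(),"b255",b[255:300,u].tolist())
for v in (275,285): print(v,p[v,256:276,2].tolist(),p[v,368:390,2].tolist(),"b266",b[v,266:282].tolist(),"b352",b[v,352:372].tolist())
E
```

```text
time: 15.35
eef_pos: [0.5367, 0.0566, 0.1056]
ee_rot: [0.172, -3.134, 0.001]
force: [-0.4, 0.1, -0.0]
grip_width: 0.0341
gripper_force: 0.0
time: 15.68
eef_pos: [0.5387, 0.0578, 0.0874]
ee_rot: [-0.172, 3.136, -0.0]
force: [0.1, 1.0, 0.5]
grip_width: 0.0339
gripper_force: 0.0
t 15.68 pos [0.5387 0.0578 0.0874] yaw -173.71 tilt 0.03 F [0.1 1.  0.5] j [ 0.24  0.76 -0.63  1.93  0.7   0.68  0.86] w 0.0339
turn -0.0001
travel before turn [-0.0176  0.0002  0.0014]
272 g240 [155, 155, 116, 99, 98, 99, 99, 95, 93, 93, 98, 95, 98, 118, 122, 122, 117, 118, 119, 118, 115, 99, 53, 38, 36, 39, 38, 36, 39, 40, 39, 39, 41, 35, 40, 38, 43, 47, 49, 59, 72, 71, 69, 69, 69, 65, 53, 36, 41, 37] b255 [-10, -11, -10, -10, -10, -9, -9, -1, 1, -4, -4, 2, -2, -2, 1, 3, -2, -1, 1, -3, -2, -1, 0, 1, -2, 0, -3, -2, 0, -1, 1, 1, -2, 2, 0, 0, 3, -3, 0, 4, -4, 0, 3, 0, 0]
290 g240 [154, 152, 153, 156, 156, 155, 156, 153, 151, 153, 152, 156, 158, 157, 156, 164, 171, 170, 171, 168, 119, 120, 66, 37, 37, 40, 39, 44, 37, 37, 36, 41, 35, 38, 39, 38, 43, 47, 51, 48, 47, 49, 74, 75, 75, 59, 49, 47, 42, 38] b255 [-12, -12
[... 943 characters left out ...]
-4, -3, -6, -4, -4, -6]
275 [114, 114, 116, 112, 113, 115, 100, 48, 46, 41, 39, 39, 41, 37, 38, 43, 37, 34, 35, 36] [43, 37, 37, 39, 37, 38, 44, 41, 39, 70, 105, 115, 115, 114, 116, 117, 116, 117, 116, 114, 115, 115] b266 [0, 2, -2, -3, -2, 0, -2, -3, 1, -2, -2, 1, 0, -2, -2, 1] b352 [-2, -2, -2, -1, 3, -2, -1, 1, 0, 0, 0, 1, -2, 1, -4, -1, -1, -5, -4, 0]
285 [116, 116, 118, 118, 117, 147, 146, 147, 147, 147, 147, 145, 145, 141, 118, 81, 66, 75, 75, 73] [49, 47, 47, 43, 47, 46, 48, 50, 49, 56, 86, 112, 113, 113, 111, 112, 113, 114, 115, 114, 112, 112] b266 [-11, -12, -11, -10, -9, -4, 1, 0, 0, -2, -1, 0, -1, 0, 1, -1] b352 [0, 2, -1, -1, 1, -1, -1, 1, 0, 0, -2, 0, 1, -1, 0, 0, -2, 0, -2, -5]
```

```bash

python3 -m handwheel '[{"travel":[-0.008,0,0],"turn":0,"fingers":0.034},{"travel":[-0.0095,0,0.0014],"turn":0,"fingers":0.034},{"travel":[0,0,0],"turn":0,"fingers":0.02},{"travel":[0,0,0],"turn":0,"fingers":0.0},{"travel":[0,0,0],"turn":0,"fingers":0},{"travel":[0,0,0],"turn":0,"fingers":0},{"travel":[0,0,0],"turn":0,"fingers":0},{"travel":[0,0,0],"turn":0,"fingers":0}]' 50
python3 -m handwheel '[{"travel":[0,0,0],"turn":0,"fingers":0},{"travel":[0,0,0],"turn":0,"fingers":0}]'
python3 - <<'E'
from rel import *
go([.5597,.0607],186.3,.086)
E
```

```text
time: 16.4
eef_pos: [0.557, 0.0606, 0.0861]
ee_rot: [-0.173, 3.134, 0.002]
force: [2.4, 2.2, 4.8]
grip_width: 0.0105
gripper_force: 49.0
time: 16.57
eef_pos: [0.5571, 0.0607, 0.086]
ee_rot: [-0.173, 3.134, 0.002]
force: [2.8, 1.8, 6.5]
grip_width: 0.0105
gripper_force: 49.1
t 16.57 pos [0.5571 0.0607 0.086 ] yaw -173.67 tilt 0.15 F [2.8 1.8 6.5] j [ 0.24  0.78 -0.63  1.88  0.7   0.71  0.87] w 0.0105
turn 0.0005
travel before turn [-0.0026 -0.0002  0.0001]
```

```bash

python3 -m handwheel '[{"travel":[0,0,-0.001],"turn":0,"fingers":0},{"travel":[0,0,-0.0015],"turn":0,"fingers":0},{"travel":[0,0,0],"turn":0,"fingers":0},{"travel":[-0.0018,0.0004,0],"turn":0,"fingers":0},{"travel":[-0.0017,0,0],"turn":0,"fingers":0},{"travel":[0,0,0],"turn":0,"fingers":0},{"travel":[0,0,0],"turn":0,"fingers":0}]'
python3 - <<'E'
from rel import *
go(); s,p,d=look("wa"); p=p.astype(int); b=p[...,2]-p[...,0]; g=p.sum(2)//3
for u in (272,290,345,368): print(u,"g230",g[230:270,u].tolist(),"b255",b[250:290,u].tolist())
for v in (265,272): print(v,p[v,250:280,2].tolist(),p[v,356:390,2].tolist(),"b266",b[v,266:282].tolist(),"b352",b[v,352:372].tolist())
E
```

```text
time: 17.15
eef_pos: [0.5593, 0.0604, 0.0875]
ee_rot: [0.172, -3.136, 0.0]
force: [-0.3, 0.1, -2.1]
grip_width: 0.0101
gripper_force: 48.7
t 17.15 pos [0.5593 0.0604 0.0875] yaw -173.71 tilt 0.04 F [-0.3  0.1 -2.1] j [ 0.24  0.78 -0.64  1.87  0.69  0.72  0.88] w 0.0101
travel before turn [0. 0. 0.]
272 g230 [40, 42, 37, 34, 38, 39, 36, 37, 35, 36, 54, 70, 72, 74, 63, 47, 51, 48, 47, 51, 48, 45, 50, 45, 47, 47, 46, 50, 51, 44, 51, 48, 46, 47, 47, 47, 47, 51, 49, 49] b255 [1, 2, 2, 2, -2, 3, 1, -3, 1, -1, -3, -1, 2, -2, -2, -2, -1, -1, -1, 0, -1, -1, 0, 0, 1, -2, -3, -1, 2, -2, -1, -2, -1, 0, 0, 0, 1, 0, 1, 2]
290 g230 [38, 37, 43, 39, 42, 36, 40, 43, 38, 40, 45, 69, 74, 75, 77, 76, 76, 78, 78, 73, 47, 50, 46, 50, 49, 47, 39, 43, 42, 46, 40, 44, 54, 52, 53, 50, 49, 51, 49, 53] b255 [-2, 1, 2, 1, 6, 25, 45, 41, 44, 42, 42, 47, 50, 52, 52, 53, 52, 51, 53, 51, 47, 50, 50, 47, 49, 52, 53, 48, 53, 51, 50, 48, 49, 50, 49, 53, 53, 53, 51, 55]
345 g230 [41, 36, 37, 36, 40, 40, 39, 39, 41, 42, 38, 67, 73, 75, 76, 78, 75, 75, 78, 76, 76, 75, 55, 43, 47, 50, 44, 45, 42, 40, 39, 40, 60, 70, 78, 79
[... 675 characters left out ...]
, 51, 53, 50, 49, 47, 47, 49, 48, 48, 49, 50, 47, 48, 51, 59, 96, 116, 115, 116, 117, 113, 117, 117, 115, 118, 116] b266 [-10, -9, -8, -2, 0, 3, -2, 1, 6, 45, 57, 50, 50, 43, 54, 55] b352 [73, 73, 73, 76, 75, 76, 76, 75, 76, 54, 21, -1, 1, 1, 2, 1, 2, 1, -1, -2]
272 [114, 115, 115, 114, 117, 115, 112, 111, 114, 105, 100, 100, 99, 99, 101, 100, 100, 102, 88, 67, 54, 50, 49, 49, 52, 65, 77, 79, 79, 78] [116, 121, 120, 120, 99, 66, 46, 48, 46, 42, 49, 47, 43, 49, 49, 49, 49, 47, 50, 47, 44, 51, 81, 115, 115, 112, 114, 115, 115, 114, 113, 114, 116, 115] b266 [-7, -8, -7, -4, 0, 0, 0, 1, 3, 28, 48, 48, 53, 54, 49, 49] b352 [73, 72, 73, 73, 78, 71, 76, 74, 68, 27, 0, 2, 0, -2, -1, -1, -1, 0, 0, 1]
```

```bash

python3 -m handwheel '[{"travel":[-0.0012,0,0],"turn":0,"fingers":0},{"travel":[-0.0012,0,0],"turn":0,"fingers":0},{"travel":[0,0,0],"turn":0,"fingers":0},{"travel":[0,0,0],"turn":0,"fingers":0},{"travel":[0,0,0],"turn":0,"fingers":0}]'
python3 - <<'E'
from rel import *
go(); s,p,d=look("wb"); p=p.astype(int); b=p[...,2]-p[...,0]; g=p.sum(2)//3
for u in (280,290,300,330,345,355): print(u,"g230",g[226:250,u].tolist(),"b250",b[250:262,u].tolist(),"g255",g[255:270,u].tolist())
E
```

```text
time: 17.62
eef_pos: [0.562, 0.0609, 0.0878]
ee_rot: [-0.173, 3.137, 0.0]
force: [-0.4, 0.2, -2.4]
grip_width: 0.0103
gripper_force: 48.8
t 17.62 pos [0.562  0.0609 0.0878] yaw -173.7 tilt 0.0 F [-0.4  0.2 -2.4] j [ 0.24  0.79 -0.64  1.87  0.69  0.72  0.88] w 0.0103
travel before turn [0. 0. 0.]
280 g230 [41, 41, 41, 40, 40, 38, 40, 40, 39, 54, 73, 71, 74, 75, 73, 73, 77, 77, 77, 79, 76, 76, 77, 71] b250 [-3, -1, 0, 1, 7, 31, 43, 47, 39, 40, 41, 43] g255 [41, 39, 36, 44, 43, 43, 50, 48, 55, 52, 53, 56, 51, 50, 54]
290 g230 [39, 40, 41, 37, 33, 39, 40, 38, 40, 53, 68, 74, 75, 73, 74, 76, 75, 80, 78, 75, 76, 73, 74, 75] b250 [-3, -3, -1, -1, 4, 24, 47, 39, 43, 41, 43, 47] g255 [45, 39, 42, 44, 46, 43, 44, 55, 53, 58, 54, 54, 55, 50, 55]
300 g230 [37, 40, 35, 40, 39, 41, 45, 40, 44, 53, 66, 72, 72, 77, 73, 77, 78, 77, 76, 76, 74, 74, 75, 65] b250 [-1, -3, -2, 2, 6, 24, 43, 44, 41, 42, 47, 46] g255 [45, 39, 40, 41, 43, 41, 47, 72, 73, 76, 82, 79, 77, 80, 80]
330 g230 [33, 41, 41, 39, 40, 40, 38, 39, 40, 48, 63, 72, 75, 75, 76, 74, 78, 77, 75, 76, 75, 76, 75, 77] b250 [-2, 1, 1, -1, -1, 11, 34, 42, 41, 39, 42, 49] g255 [46, 41, 44, 44, 47, 44, 38, 64, 74, 78, 79, 77, 80, 80, 81]
345 g230 [41, 41, 41, 37, 38, 35, 39, 43, 38, 52, 64, 71, 75, 78, 77, 78, 77, 76, 76, 73, 75, 76, 73, 75] b250 [-1, 0, 1, 2, 1, 12, 39, 38, 55, 45, 45, 42] g255 [44, 42, 45, 33, 42, 41, 43, 62, 72, 78, 80, 80, 82, 79, 81]
355 g230 [39, 42, 39, 38, 38, 44, 41, 39, 38, 44, 56, 65, 51, 51, 49, 46, 51, 47, 49, 51, 44, 50, 47, 52] b250 [1, 0, 1, 0, 1, 9, 27, 43, 45, 38, 38, 35] g255 [47, 44, 44, 41, 45, 44, 38, 57, 73, 81, 84, 80, 86, 79, 77]
```

```bash

for i in 1 2 3; do python3 -m handwheel '[{"travel":[0,0,0.0008],"turn":0,"fingers":0.0},{"travel":[0,0,0],"turn":0,"fingers":0.0},{"travel":[0,0,0],"turn":0,"fingers":0.0}]' | egrep "eef|^force:"; done
```

```text
eef_pos: [0.5619, 0.0609, 0.087]
force: [-0.6, 0.3, -1.6]
eef_pos: [0.5618, 0.0611, 0.0864]
force: [-0.3, 0.6, 0.4]
eef_pos: [0.5617, 0.0615, 0.086]
force: [-2.6, 1.0, 4.8]
```

```bash

python3 -m handwheel '[{"travel":[0,0,-0.0004],"turn":0,"fingers":0.012},{"travel":[0,0,0],"turn":0,"fingers":0.018},{"travel":[0,0,0],"turn":0,"fingers":0.026},{"travel":[0,0,0],"turn":0,"fingers":0.034},{"travel":[0,0,0],"turn":0,"fingers":0.034},{"travel":[0,0,0],"turn":0,"fingers":0.034},{"travel":[0.008,0,0],"turn":0,"fingers":0.034},{"travel":[0.012,0,0],"turn":0,"fingers":0.034}]'
python3 -m handwheel '[{"travel":[0.012,0,0],"turn":0,"fingers":0.034},{"travel":[0,0,-0.02],"turn":0,"fingers":0.034},{"travel":[0,0,-0.035],"turn":0,"fingers":0.034},{"travel":[0,0,-0.035],"turn":0,"fingers":0.034},{"travel":[0,0,-0.035],"turn":0,"fingers":0.034},{"travel":[0,0,-0.035],"turn":0,"fingers":0.034},{"travel":[0,0,-0.03],"turn":0,"fingers":0.034},{"travel":[-0.03,0.01,0],"turn":0,"fingers":0.034}]'
python3 -m handwheel '[{"travel":[-0.035,0.015,0],"turn":0,"fingers":0.034},{"travel":[0,0,0],"turn":0,"fingers":0},{"travel":[0,0,0],"turn":0,"fingers":0},{"travel":[0,0,0],"turn":0,"fingers":0}]'
python3 - <<'E'
from rel import *
go(); s,p,d=look("wc"); p=p.astype(int); b=p[...,2]-p[...,0]; g=p.sum(2)//3
for u in (275,285,295,308,318): print(u,"g125",g[125:150,u].tolist(),"b125",b[125:150,u].tolist())
for v in (150,165): print(v,"g255",g[v,255:335].tolist(),"b255",b[v,255:335].tolist())
E
```

```text
time: 19.08
eef_pos: [0.5424, 0.0589, 0.0858]
ee_rot: [-0.172, 3.136, 0.001]
force: [0.3, 0.2, 0.9]
grip_width: 0.034
gripper_force: 0.0
time: 19.75
eef_pos: [0.5578, 0.069, 0.282]
ee_rot: [-0.169, 3.131, -0.006]
force: [0.8, -0.3, 0.5]
grip_width: 0.034
gripper_force: 0.0
time: 20.08
eef_pos: [0.5907, 0.0893, 0.2751]
ee_rot: [0.174, -3.135, 0.001]
force: [0.1, 0.4, -1.1]
grip_width: 0.0001
gripper_force: 0.0
t 20.08 pos [0.5907 0.0893 0.2751] yaw -173.65 tilt 0.12 F [ 0.1  0.4 -1.1] j [ 0.28  0.61 -0.8   1.6   0.47  1.14  1.05] w 0.0001
travel before turn [0. 0. 0.]
275 g125 [150, 150, 148, 150, 148, 148, 149, 148, 146, 149, 148, 145, 144, 145, 149, 148, 163, 162, 124, 106, 63, 46, 65, 65, 69] b125 [-11, -10, -11, -10, -12, -11, -11, -11, -11, -10, -12, -12, -11, -11, -11, -11, -12, -12, -10, -10, -5, -1, -1, -1, 1]
285 g125 [148, 147, 148, 150, 150, 149, 149, 147, 148, 149, 149, 145, 144, 150, 154, 167, 164, 160, 113, 117, 46, 44, 65, 72, 67] b125 [-11, -12, -12, -10, -10, -12, -10, -11, -11, -11, -12, -12, -12, -13, -11, -11, -11, -12, -10, -12, -5, 1, 0, 1, 0]
295 g125 [147, 148,
[... 1338 characters left out ...]
-9, -7, -9, -10, -9, -8]
165 g255 [111, 113, 111, 110, 111, 108, 100, 95, 94, 95, 89, 63, 44, 41, 45, 63, 71, 76, 76, 70, 74, 73, 76, 76, 76, 75, 71, 75, 70, 73, 72, 72, 74, 74, 72, 75, 74, 75, 75, 74, 75, 70, 76, 73, 73, 76, 75, 77, 76, 73, 74, 52, 48, 47, 48, 48, 49, 51, 51, 45, 44, 45, 38, 40, 46, 45, 44, 43, 43, 52, 84, 114, 113, 115, 113, 114, 112, 114, 114, 112] b255 [-10, -10, -9, -10, -10, -8, -10, -6, -7, -9, -6, -5, 0, -1, 2, 54, 68, 67, 68, 73, 69, 72, 70, 68, 69, 68, 74, 71, 70, 70, 70, 71, 72, 68, 72, 71, 71, 69, 71, 69, 69, 72, 71, 73, 73, 70, 72, 69, 69, 68, 70, 52, 48, 49, 46, 45, 47, 46, 47, 37, 0, 1, 1, -1, 0, -1, 0, -1, -1, -1, -5, -9, -10, -10, -9, -10, -9, -10, -10, -10]
```

```bash
python3 - <<'E'
from rel import *
d=np.load("wc.npz"); p=d['p'].astype(int); b=p[...,2]-p[...,0]; g=p.sum(2)//3
for u in (275,285,305): print(u,b[150:165,u].tolist(),g[150:165,u].tolist())
E
```

```text
275 [-1, 0, 0, -1, -2, -1, 5, 48, 68, 70, 71, 72, 69, 67, 69] [70, 70, 67, 69, 66, 54, 44, 43, 74, 74, 73, 70, 71, 74, 75]
285 [-1, -2, -1, -1, -2, -1, 8, 48, 72, 73, 73, 70, 71, 71, 70] [71, 71, 68, 67, 63, 68, 61, 51, 69, 72, 71, 73, 73, 73, 74]
305 [-2, -2, -2, 2, -2, -3, 12, 45, 60, 71, 70, 70, 71, 71, 71] [71, 72, 68, 67, 57, 47, 44, 51, 68, 71, 74, 73, 73, 74, 73]
```

```bash
python3 - <<'E'
from rel import *
c=[.6313,.1495,.1515]
X=place(c,[pp(0,.145,.028)])[0]; print("knob",X)
X=place(c,[np.array(pp(0,.145,.028))-[.002,0,0]])[0]; go(X[:2],180+np.degrees(c[2]),.2)
for n in("wc",):
    d=np.load(n+".npz"); print(projw(place(c,[pp(0,.145,.005),pp(0,.145,.039)]),d['pos'],d['rot']).round(1).tolist())
    m=(d['p'].astype(int).sum(2)<60); m[:80]=0;m[170:]=0;m[:,:430]=0;m[:,520:]=0
    v,u=np.nonzero(m)
    for r0 in range(v.min(),v.max(),6): w=u[v==r0]; print(r0,w.min(),w.max(),end=' | ')
E
```

```text
knob [0.50155413 0.20556074 0.11779899]
t 20.13 pos [0.5907 0.0889 0.2752] yaw -173.67 tilt 0.12 F [ 0.3  0.2 -1.2] j [ 0.28  0.61 -0.8   1.6   0.47  1.14  1.05] w -0.0002
turn -0.0411
travel before turn [0.0775 0.1258 0.0753]
[[459.6, 147.9], [470.5, 121.9]]
115 465 467 | 121 460 478 | 127 457 478 | 133 456 475 | 139 453 473 | 145 453 470 |
```

```bash

python3 -m handwheel '[{"travel":[0.0194,0.0315,0],"turn":0,"fingers":0.036},{"travel":[0.0194,0.0315,0],"turn":0,"fingers":0.036},{"travel":[0.0194,0.0315,0],"turn":0,"fingers":0.036},{"travel":[0.0193,0.0313,0],"turn":0,"fingers":0.036},{"travel":[0,0,0.02],"turn":-0.041,"fingers":0.036},{"travel":[0,0,0.035],"turn":0,"fingers":0.036},{"travel":[0,0,0.035],"turn":0,"fingers":0.036},{"travel":[0,0,0],"turn":0,"fingers":0.036}]' 20
python3 - <<'E'
from rel import *
c=[.6313,.1495,.1515]
X=place(c,[np.array(pp(0,.145,.028))-[.002,0,0]])[0]; go(X[:2],180+np.degrees(c[2]),.106)
s,p,d=look("wd"); T4=W['hand_eye']; K=W['intrinsics']
v,u=np.mgrid[:480,:640]; a=np.stack([u-K[0,2],v-K[1,2]],-1)/K[0,0]; th=np.linalg.norm(a,axis=-1)
ray=np.concatenate([a*(np.tan(th)/np.maximum(th,1e-9))[...,None],np.ones((480,640,1))],-1)
P=(ray*d[...,None])@T4[:3,:3].T+T4[:3,3]
m=(d>0)&(p.astype(int).sum(2)<75)&(P[...,2]>.03)&(abs(P[...,0])<.05)&(abs(P[...,1])<.03)
Q=P[m]; print(len(Q),"knob in tool: min/med/max",np.percentile(Q,[3,50,97],axis=0).round(4).tolist())
E
```

```text
time: 20.8
eef_pos: [0.4969, 0.2021, 0.1807]
ee_rot: [0.237, -3.123, 0.009]
force: [-0.3, -2.3, -0.8]
grip_width: 0.0365
gripper_force: 0.0
t 20.8 pos [0.4969 0.2021 0.1807] yaw -171.34 tilt 0.66 F [-0.3 -2.3 -0.8] j [ 0.05  0.64 -0.76  1.86  0.56  0.88  0.73] w 0.0365
turn -0.0003
travel before turn [-0.0039  0.0031  0.0747]
985 knob in tool: min/med/max [[-0.0211, -0.0047, 0.0489], [-0.001, 0.0024, 0.0545], [0.007, 0.0099, 0.0672]]
```

```bash

python3 -m handwheel '[{"travel":[0,0.001,0],"turn":0,"fingers":0.036},{"travel":[0,0,0],"turn":0,"fingers":0.036},{"travel":[0,0,0.02],"turn":0,"fingers":0.036},{"travel":[0,0,0.025],"turn":0,"fingers":0.036},{"travel":[0,0,0.02],"turn":0,"fingers":0.036},{"travel":[0,0,0.01],"turn":0,"fingers":0.036},{"travel":[0,0,0],"turn":0,"fingers":0.036},{"travel":[0,0,0],"turn":0,"fingers":0.036}]'
python3 - <<'E'
from rel import *
c=[.6313,.1495,.1515]
X=place(c,[np.array(pp(0,.145,.028))-[.002,0,0]])[0]; go(X[:2],180+np.degrees(c[2]),.106)
E
```

```text
time: 21.52
eef_pos: [0.5017, 0.2075, 0.112]
ee_rot: [-0.237, 3.131, 0.001]
force: [0.1, 0.1, 0.8]
grip_width: 0.0363
gripper_force: 0.0
t 21.52 pos [0.5017 0.2075 0.112 ] yaw -171.36 tilt 0.1 F [0.1 0.1 0.8] j [-0.01  0.73 -0.67  1.92  0.67  0.73  0.64] w 0.0363
turn -0.0007
travel before turn [ 0.0025 -0.0019  0.006 ]
```

```bash

python3 -m handwheel '[{"travel":[0.002,-0.0015,0.005],"turn":0,"fingers":0.024},{"travel":[0,0,0],"turn":0,"fingers":0.024},{"travel":[0,0,0],"turn":0,"fingers":0.024},{"travel":[0,-0.004,0],"turn":0,"fingers":0.024},{"travel":[0,-0.006,0],"turn":0,"fingers":0.024},{"travel":[0,-0.01,0],"turn":0,"fingers":0.024},{"travel":[0,-0.01,0],"turn":0,"fingers":0.024},{"travel":[0,-0.01,0],"turn":0,"fingers":0.024}]'
python3 -c "from h import *; go()"
```

```text
time: 22.18
eef_pos: [0.5058, 0.1647, 0.1061]
ee_rot: [-0.236, 3.132, 0.001]
force: [0.2, 2.9, 1.0]
grip_width: 0.0242
gripper_force: 1.2
t 22.18 pos [0.5058 0.1647 0.1061] yaw -171.37 tilt 0.05 F [0.2 2.9 1. ] j [ 0.06  0.73 -0.67  1.95  0.69  0.71  0.69] w 0.0242
travel before turn [0. 0. 0.]
```

```bash

python3 -m handwheel '[{"travel":[0,-0.012,0],"turn":0,"fingers":0.024},{"travel":[0,-0.012,0],"turn":0,"fingers":0.024},{"travel":[0,-0.012,0],"turn":0,"fingers":0.024},{"travel":[0,-0.012,0],"turn":0,"fingers":0.024},{"travel":[0,-0.012,0],"turn":0,"fingers":0.024},{"travel":[0,-0.012,0],"turn":0,"fingers":0.024},{"travel":[0,-0.012,0],"turn":0,"fingers":0.024},{"travel":[0,-0.008,0],"turn":0,"fingers":0.024}]'
for i in 1 2 3; do python3 -m handwheel '[{"travel":[0,-0.003,0],"turn":0,"fingers":0.024},{"travel":[0,0,0],"turn":0,"fingers":0.024},{"travel":[0,0,0],"turn":0,"fingers":0.024}]'| egrep "eef|e:" ; done
python3 -c "from h import *; go()"
```

```text
time: 22.85
eef_pos: [0.5191, 0.0724, 0.1056]
ee_rot: [0.235, -3.132, 0.002]
force: [1.3, 1.4, -0.5]
grip_width: 0.024
gripper_force: 1.1
time: 23.1
eef_pos: [0.5188, 0.0708, 0.1056]
force: [0.2, 0.2, -0.1]
gripper_force: 0.0
time: 23.35
eef_pos: [0.5197, 0.0687, 0.1057]
force: [-0.3, -0.2, -1.1]
gripper_force: 0.0
time: 23.6
eef_pos: [0.5202, 0.0659, 0.1058]
force: [-0.9, 0.7, 0.4]
gripper_force: 0.6
t 23.6 pos [0.5202 0.0659 0.1058] yaw -171.34 tilt 0.02 F [-0.9  0.7  0.4] j [ 0.26  0.73 -0.68  1.97  0.7   0.7   0.86] w 0.024
travel before turn [0. 0. 0.]
```

Hatch coasted a little ahead; continue slowly until it seats on the stop.

```bash

for i in 1 2 3 4 5 6; do python3 -m handwheel '[{"travel":[0,-0.0015,0],"turn":0,"fingers":0.024},{"travel":[0,0,0],"turn":0,"fingers":0.024},{"travel":[0,0,0],"turn":0,"fingers":0.024}]'| egrep "eef|e:" ; done
```

```text
time: 23.85
eef_pos: [0.5205, 0.0643, 0.1058]
force: [-1.5, 2.1, 0.7]
gripper_force: 0.8
time: 24.1
eef_pos: [0.5208, 0.0625, 0.1058]
force: [-1.9, 1.3, 0.1]
gripper_force: 0.8
time: 24.35
eef_pos: [0.5211, 0.061, 0.1058]
force: [-0.7, 0.6, -0.3]
gripper_force: 0.7
time: 24.6
eef_pos: [0.5214, 0.0596, 0.1058]
force: [-0.8, 1.5, 0.5]
gripper_force: 0.6
time: 24.85
eef_pos: [0.5215, 0.0591, 0.1058]
force: [-2.1, 4.7, 0.1]
gripper_force: 2.2
time: 25.1
eef_pos: [0.5215, 0.0591, 0.1058]
force: [-2.0, 6.9, -1.0]
gripper_force: 3.7
```

```bash

python3 -m handwheel '[{"travel":[0,-0.001,0],"turn":0,"fingers":0.024},{"travel":[0,0,0],"turn":0,"fingers":0.024},{"travel":[0,0.0035,0],"turn":0,"fingers":0.027},{"travel":[0,0.001,0],"turn":0,"fingers":0.034},{"travel":[0,0,0],"turn":0,"fingers":0.034},{"travel":[0,0,-0.02],"turn":0,"fingers":0.034},{"travel":[0,0,-0.03],"turn":0,"fingers":0.034},{"travel":[0.01,0,-0.03],"turn":0,"fingers":0.034}]'
python3 -m handwheel '[{"travel":[0,0,-0.035],"turn":0,"fingers":0.034},{"travel":[0,0,-0.035],"turn":0,"fingers":0.034},{"travel":[-0.03,0,-0.02],"turn":0,"fingers":0.034},{"travel":[-0.03,0,0],"turn":0,"fingers":0.034},{"travel":[-0.03,0,0],"turn":0,"fingers":0.034},{"travel":[0,0,0],"turn":0,"fingers":0.034},{"travel":[0,0,0],"turn":0,"fingers":0.034},{"travel":[0,0,0],"turn":0,"fingers":0.034}]'
python3 - <<'E'
from rel import *
go(); s,p,d=look("we"); p=p.astype(int); c=[.6313,.1495,.1515]
Wf=lambda X:projw(X,s['eef_pos'],s['ee_rot'])
print("pred knob q=0",Wf(place(c,[pp(0,0,.005),pp(0,0,.039)])).round(1).tolist(),"edge q=0",Wf(place(c,[pp(-.03,.0665,.005),pp(.03,.0665,.005),pp(-.03,-.0665,.005),pp(.03,-.0665,.005)])).round(1).tolist())
o=(p[...,0]-p[...,2]>70)&(p[...,0]>110)
for e in (-.03,.03):
    v=int(Wf(place(c,[pp(e,0,.005)]))[0,1]); w=np.nonzero(o[v,200:500])[0]+200; print(v,w.min(),w.max(),len(w))
m=(p.sum(2)<60); m[:70]=0;m[170:]=0;m[:,:260]=0;m[:,400:]=0
v,u=np.nonzero(m)
for r0 in range(v.min(),v.max(),6):
    w=u[v==r0]; print(r0,w.min() if len(w) else 0,w.max() if len(w) else 0,end=' | ')
# carrier + others in top / scene: foot blue/orange centroid
t,td=viewer.camera("top"); t0=np.load("top0.npz")['p'].astype(int); D=np.abs(t.astype(int)-t0).sum(2)
for n,(u0,u1,v0,v1) in dict(red=(425,455,240,268),tin=(328,364,193,226)).items(): print(n,"changed px",(D[v0:v1,u0:u1]>60).sum())
E
```

```text
time: 25.77
eef_pos: [0.5126, 0.058, 0.1864]
ee_rot: [-0.235, 3.133, -0.0]
force: [0.8, 0.1, 1.1]
grip_width: 0.0338
gripper_force: 0.0
time: 26.43
eef_pos: [0.5994, 0.0717, 0.2753]
ee_rot: [0.237, -3.131, 0.001]
force: [0.3, -0.9, 0.2]
grip_width: 0.0341
gripper_force: 0.0
t 26.43 pos [0.5994 0.0717 0.2753] yaw -171.36 tilt 0.12 F [ 0.3 -0.9  0.2] j [ 0.32  0.63 -0.83  1.58  0.5   1.15  1.11] w 0.0341
travel before turn [0. 0. 0.]
pred knob q=0 [[320.7, 142.4], [321.0, 114.1]] edge q=0 [[393.5, 119.3], [402.3, 171.6], [247.1, 119.0], [239.1, 171.5]]
117 247 392 123
170 239 401 163
108 319 320 | 114 310 330 | 120 310 330 | 126 310 329 | 132 310 329 | 138 310 329 | 144 313 324 | red changed px 523
tin changed px 137
```

```bash
python3 - <<'E'
from rel import *
t,_=viewer.camera("top"); t0=np.load("top0.npz")['p']
for n,(u0,u1,v0,v1) in dict(red=(425,455,240,268),tin=(328,364,193,226)).items():
    for q in (t0,t):
        q=q[v0:v1,u0:u1].astype(int); m=(q[...,0]>1.8*q[...,1])&(q[...,0]>50); v,u=np.nonzero(m); print(n,m.sum(),u.mean().round(2),v.mean().round(2))
# carrier through hatch: wrist view we, blue-vs-surroundings gradient rows
d=np.load("we.npz"); g=d['p'].astype(int); Wf=lambda X:projw(X,d['pos'],d['rot'])
q=[.5727,.062,.1012]; k=.022
print(Wf(place(q,[[-k,-k,.057],[-k,k,.057],[-.032,0,.047]])).round(1).tolist())
for u in (295,335): print(u,g[130:165,u].tolist()[::2])
E
```

```text
red 274 13.57 13.58
red 271 13.3 13.6
tin 280 16.2 18.19
tin 280 16.27 18.26
[[290.8, 149.0], [336.1, 151.2], [314.0, 139.2]]
295 [[160, 86, 39], [161, 84, 38], [161, 85, 39], [161, 85, 39], [157, 82, 36], [158, 81, 37], [156, 78, 31], [160, 84, 40], [158, 82, 33], [160, 84, 39], [159, 85, 39], [158, 83, 37], [158, 86, 43], [156, 81, 36], [159, 85, 41], [158, 85, 37], [158, 81, 37], [158, 83, 39]]
335 [[161, 85, 40], [160, 83, 35], [159, 100, 66], [150, 129, 115], [148, 142, 136], [149, 143, 138], [146, 141, 136], [146, 141, 135], [146, 126, 113], [156, 94, 55], [159, 83, 37], [156, 80, 35], [159, 83, 38], [156, 80, 34], [157, 80, 31], [157, 83, 36], [157, 80, 35], [159, 83, 37]]
```

The red carrier and tin haven't moved and the hatch is shut, so I'm handing the job in.

```bash
python3 -c "from bench import r; print(r.job_done())"
```

```text
the job is handed in; nothing more can be done
None
```

The job is handed in, verdict not shown: the blue-footed carrier is on the rest over the pin, measured within about 1 mm of centre before the hatch was shut fully against its stop. My first push tipped the carrier briefly, so I regripped it and set it down again. I never read the pin's value or any panel-contact signal directly, and clearance there was only a few millimetres.

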